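# Put the shower things back on their own mats

## Robot

A 6-joint arm with a two-finger parallel gripper is mounted at the origin on the work surface. World frame = base frame: x ahead of the robot, y to its left, z up, the work surface at z = 0. Lengths are in mm, angles in rad, forces in N, time in s.
With the tool pointing down it reaches from about 400 to 825 mm from the base axis. Payload 7 kg.
Tool frame: the origin (TCP) lies midway between the tips of the shut fingers; the grasp point (between the pads) lies 19 mm behind it (grip_depth is the distance from the TCP to the grasp point, in mm); z points along the fingers, y is the line along which they close (so a half turn about z gives the same grasp; the last joint's range is limited). The gripper opens to 85 mm and grips with 20 to 120 N. Pads are 22 mm wide; open, the fingers measure 114 mm over their backs; the gripper's body (76 mm by 85 mm) begins 54 mm behind the grasp point. The pads swing forward as they close: fully open they stand 13 mm farther back than shut.
Start: joints at [-1.039, 0.359, 0.012, 0, -1.224, -0.288], TCP at [162.914, -655.022, 205.302] pointing down, gripper open.
Joint ranges: [-3.07, 3.07], [-1.43, 2.12], [-1.02, 1.25], [-3.03, 1.67], [-3.05, -0], [-3.03, 3.03]. Speed limits (rad/s): [2.39, 2.39, 3.01, 3.14, 3.14, 3.14].

## Interface

Orientations are given as a rotation vector (axis times angle).
In Python, from station import * gives the robot as it stands.
- The arm moves only by the tool apply_moves, never from a script. Its argument "moves" is a list of rows, each an object of numbers: "dx", "dy", "dz": the shift along the tool's x, y, z in m; "wx", "wy", "wz": the turn, a rotation vector about the tool's x, y, z in rad; "claw": the finger opening in m, from 0 to 0.0854. In form: [{"dx": .., "dy": .., "dz": .., "wx": .., "wy": .., "wz": .., "claw": ..}, ...]. A call has 1 to 12 rows; each row shifts and turns the commanded pose from where the row before left it, along the tool's axes as they then stand; what a row does not reach is not made up. A row lasts 1/10 s, in which the tool goes at most 50 mm and 8.59 degrees, less where a joint would pass 70% of its speed; a pose out of reach is approached as far as the arm can. A call is refused whole if a number of a shift passes 0.05 or a number of a turn 0.15, either way. A call with a gripper value outside its range is refused whole. The fingers move at their own pace and stop on an object; "force" is the grip in N (left out, the last holds). Time passes only in rows, so rows that do not move let the fingers close. It gives the time, the measured TCP pose, the force, the opening and the grip force at its end, in the units of the state.
- get_state(): the state, without advancing time (a new reading comes with each control period).
- camera(name): name is "side" or "top"; returns the picture (384x512x3 uint8, red, green, blue); there is no depth.
- camera_info(name): a dict with "fx", "fy", "cx", "cy" (pixels), "dist_coeffs" ([k1, k2, p1, p2, k3] as OpenCV has them; the pictures are not rectified), "R" (3x3) and "t" (3): a world point X has camera coordinates R X + t. Camera axes: x right, y down, z forward; pixel columns grow to the right and rows downward; lengths in mm; the calibration is good to about 2 mm. A picture is of the moment at which its call begins. camera_info takes no time and is no camera call.
- sign_off(): hands the job in; it is judged then, once.
The state is a dict: "time": time; "joint_pos": joint angles; "joint_velocities": joint speeds; "joint_efforts": joint torques, N m; "ee_pos": TCP position; "ee_rot": TCP orientation; "wrist_force": force on the tool from outside, world axes, zero at the start; "wrist_torque": the same for the moment, N m; "width": finger opening in mm; "grip_force": force on a finger pad.
Only numpy, scipy, OpenCV 4.12 (cv2) and the standard library are available. Lean on these libraries where they do the work, as an engineer would, in place of code of your own. Each camera call takes 0.05 s, during which the arm holds its last target. There are 200 camera calls.

## Task

On the shower shelf the shampoo bottle, the green dish and the foot pumice stand on one another's drip mats. Use the empty square drain plate as a spare spot to set one of them aside, then put each on its own mat: the bottle upright on the round mat, the dish right way up on the broad rectangular mat, and the pumice, pad down, on the long narrow mat, each centred, and the dish and pumice lined up lengthwise with their mats. Set things down rather than dropping or tipping them, and leave the nail brush, the jar and the tumbler where they are.

Things in the scene. Friction and masses are not known exactly. Their poses are not given: they have to be found in the camera images.
- bottle: Closed clear plastic shampoo bottle, upright: round body 54 mm in diameter up to 92 mm, sloping shoulder to 107 mm, then a round white cap 36 mm in diameter from 107 to 143 mm (its top), easily gripped from above. About 0.2 kg. Origin: centre of the underside, z up. At the start it stands on the broad mat.
- dish: Small oblong green ceramic soap dish, open on top: 92 mm long (own x) by 60 mm wide (own y) by 30 mm high, walls 6 mm, flat foot. About 0.18 kg. Origin: centre of the underside, z up. At the start it stands on the narrow mat, somewhat askew. Can be gripped across its 60 mm width.
- pumice: Aluminium-backed foot pumice, an oblong block lying on its dark grey stone pad: 122 mm long (own x) by 42 mm wide (own y), 30 mm high plus a 4 mm raised rib 20 mm wide along the middle of the back. About 0.16 kg. Origin: centre of the underside, z up. At the start it lies across the round mat. Can be gripped across its 42 mm width.
- round_mat: Round white silicone drip mat, 84 mm in diameter, 5 mm thick, flat: the bottle's place. Fixed on the stainless shelf, whose top is 12 mm above the work surface. Origin: centre of the underside (on the shelf), z up.
- broad_mat: Broad rectangular white silicone drip mat with fine ribs, 112 mm (own x) by 82 mm (own y), 5 mm thick, flat: the dish's place. Fixed on the shelf. Origin: centre of the underside, z up.
- narrow_mat: Long narrow white silicone drip mat with fine ribs, 150 mm (own x) by 52 mm (own y), 5 mm thick, flat: the pumice's place. Fixed on the shelf. Origin: centre of the underside, z up.
- drain_plate: Square metal drain plate with 25 dark round holes, 120 by 120 mm, 5 mm thick, flat, empty at the start: the free spot. Fixed on the shelf. Origin: centre of the underside, z up.
- nail_brush: Bystander: wooden nail brush standing on its white bristles on the shelf, 88 by 38 mm, 28 mm high, loose. Origin: centre of the underside.
- jar: Bystander: white lidded jar on the shelf, 60 mm in diameter, 65 mm high, loose. Origin: centre of the underside.
- tumbler: Bystander: white ceramic tumbler standing on the shelf, 68 mm across the rim, 85 mm high, loose. Origin: centre of the underside. Elsewhere on the shelf only a soap holder (under 65 mm high, fixed by its suction cup) stands, at the far right corner as the robot sees it.

How it is judged:
By the outcome, as a careful person would: the job done as asked, in the order asked, and still so for the second after the job is handed in, with the robot touching nothing.
It also fails if it takes over 102 s, if anything falls off the work surface, if the arm or the gripper's body presses on something with over 40 N, if the wrist force passes 120 N, or if a joint passes its speed limit or range.

## Working session

There is one attempt and no reset: what is moved stays moved. The work goes in short steps, Python scripts to look and compute and a tool call to move; the robot and the scene stay as the last step left them, time stands still between calls to the robot, and variables do not carry over. Pictures are saved under pics/ and viewed, at most 14 in all, crops included, and the job is handed in when it is done.

Besides the shell and the picture viewer there is one more tool, called after "Call:" as a command line: name --argument value ..., lists and objects as JSON in quotes. apply_moves: Moves the arm, as the interface text tells. Its arguments: {"type":"object","properties":{"moves":{"type":"array","items":{"type":"object","properties":{"dx":{"type":"number"},"dy":{"type":"number"},"dz":{"type":"number"},"wx":{"type":"number"},"wy":{"type":"number"},"wz":{"type":"number"},"claw":{"type":"number"}}}},"force":{"type":"number"}},"required":["moves"]}

```bash
mkdir -p pics; python3 - <<'E'
from station import *
import cv2,numpy as np
for n in("top","side"):
    im=camera(n); cv2.imwrite(f"pics/{n}0.png",cv2.resize(im[:,:,::-1],(800,600),interpolation=cv2.INTER_CUBIC)); np.save(f"pics/{n}0.npy",im)
    i=camera_info(n); print(n,i)
print(get_state())
E
```

```text
top {'fx': 453.61862139924204, 'fy': 453.61862139924204, 'cx': 256.9434488982567, 'cy': 193.1069351189957, 'dist_coeffs': array([0.0347178, 0.       , 0.       , 0.       , 0.       ]), 'R': array([[ 0.02261628, -0.99941949,  0.02547932],
       [-0.99053076, -0.02585263, -0.13483493],
       [ 0.13541537, -0.02218858, -0.99054043]]), 't': array([ -26.43814514,  602.51921199, 1070.7127511 ])}
side {'fx': 416.9259561705038, 'fy': 416.9259561705038, 'cx': 252.10512083381485, 'cy': 190.1840919521602, 'dist_coeffs': array([-0.14087558,  0.        ,  0.        ,  0.        ,  0.        ]), 'R': array([[-0.87943386, -0.47561775, -0.01959168],
       [-0.33233735,  0.64292873, -0.6900685 ],
       [ 0.34080488, -0.60035856, -0.72347884]]), 't': array([539.67482542, 237.69289639, 738.27386419])}
{'time': 0.1, 'joint_pos': array([-1.03891072e+00,  3.59337697e-01,  1.11663365e-02, -3.04531577e-04,
       -1.22409360e+00, -2.88099271e-01]), 'joint_velocities': array([-1.54131467e-03, -2.29255652e-03,  2.81938627e-03,  2.10756332e-03,
        3.71620499e-05,  9.80378517e-04]), 'joint_efforts': array([-2.14814558e-03, -5.84768414e+01,  2.94106579e+01,  6.95460990e+00,
       -3.18676990e-03, -2.01596981e-05]), 'ee_pos': array([ 162.79150667, -654.60265487,  204.45051079]), 'ee_rot': array([ 3.81790103e-01, -3.11798130e+00, -2.29478375e-03]), 'wrist_force': array([0.56981416, 0.20150348, 0.61630108]), 'wrist_torque': array([ 0.03692715, -0.04644487,  0.00619496]), 'grip_force': 0.0, 'width': 85.32984948943276}
```

View pics/top0.png

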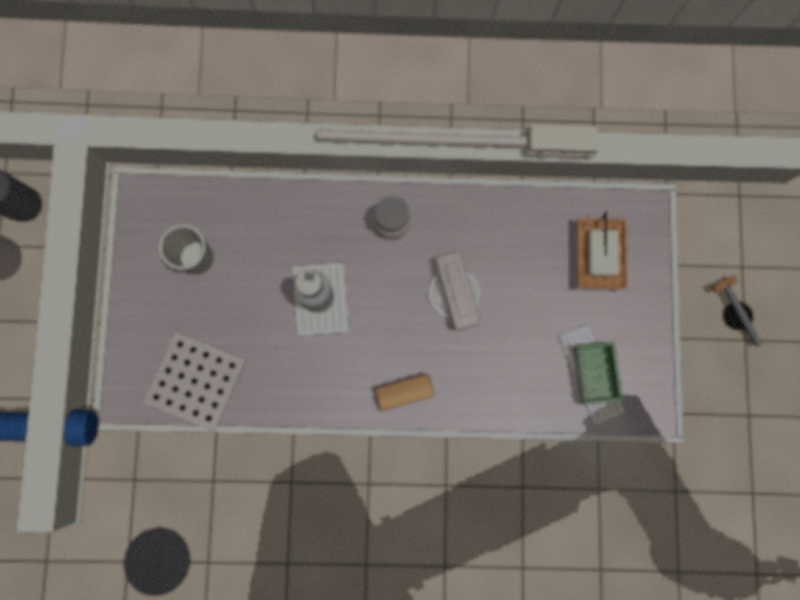

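View pics/side0.png

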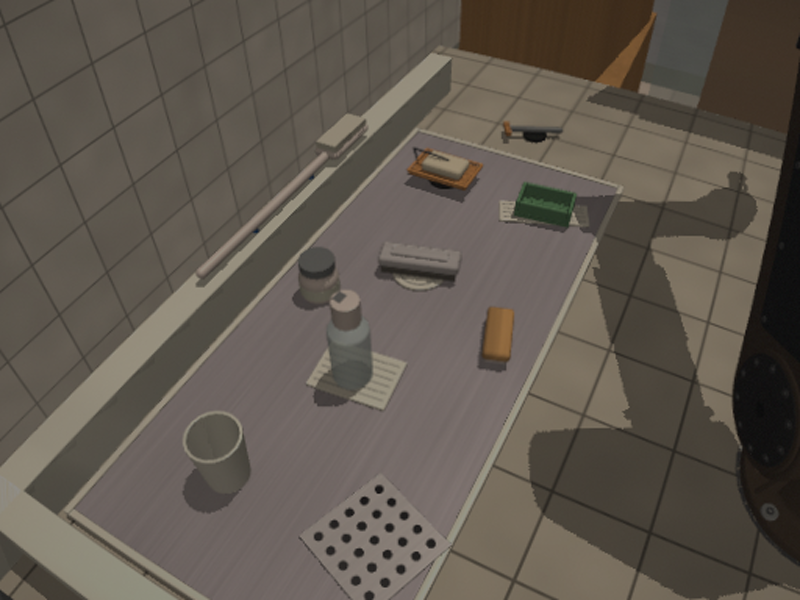

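```bash
cat >crop.py <<'E'
import cv2,numpy as np
def mont(im,boxes,out,s=6,w=66,h=50):
    ts=[]
    for cx,cy in boxes:
        x,y=int(cx-w//2),int(cy-h//2); x=min(max(x,0),512-w); y=min(max(y,0),384-h)
        c=im[y:y+h,x:x+w,::-1].astype(np.float32); lo,hi=np.percentile(c,1),np.percentile(c,99.5)
        c=np.clip((c-lo)/(hi-lo)*255,0,255).astype(np.uint8)
        c=cv2.resize(c,(w*s,h*s),interpolation=cv2.INTER_CUBIC)
        for k in range(w):
            if (x+k)%10==0:
                cv2.line(c,(k*s+s//2,0),(k*s+s//2,6),(0,0,255),1); cv2.putText(c,str(x+k),(k*s-8,16),0,.35,(0,0,255),1)
        for k in range(h):
            if (y+k)%10==0:
                cv2.line(c,(0,k*s+s//2),(6,k*s+s//2),(0,0,255),1); cv2.putText(c,str(y+k),(8,k*s+6),0,.35,(0,0,255),1)
        ts.append(c)
    cv2.imwrite(out,np.vstack([np.hstack(ts[:2]),np.hstack(ts[2:])]) if len(ts)==4 else np.hstack(ts))
E
python3 - <<'E'
from crop import *
mont(np.load('pics/top0.npy'),[(205,191),(293,187),(379,240),(125,243)],'pics/c1.png')
mont(np.load('pics/side0.npy'),[(226,225),(268,168),(349,132),(240,340)],'pics/c2.png')
E
```

```text
(no output)
```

View pics/c1.png

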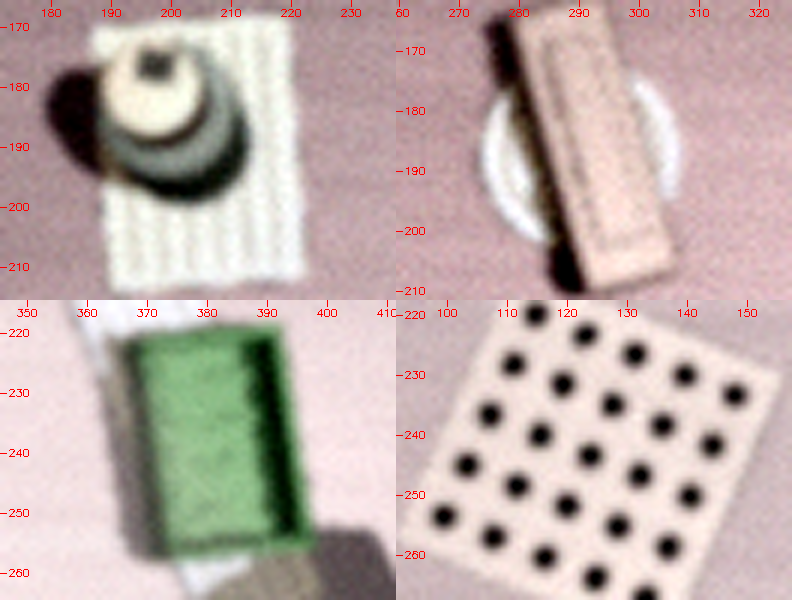

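View pics/c2.png

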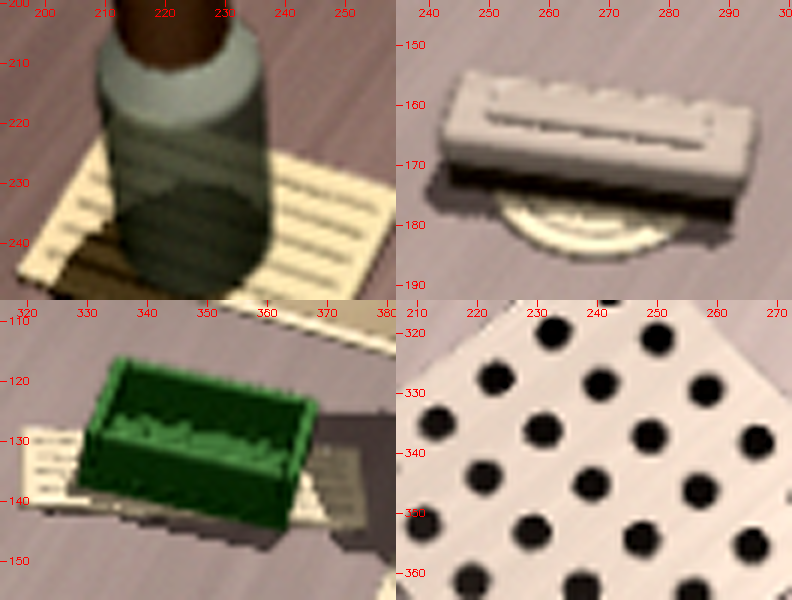

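```bash
python3 - <<'E'
import crop;from crop import *
T=np.load('pics/top0.npy');S=np.load('pics/side0.npy')
o='pics/a.png'
mont(T,[(293,187),(379,240)],o,5,80,64);a=cv2.imread(o)
mont(S,[(225,234),(240,345)],o,5,80,56);b=cv2.imread(o)
cv2.imwrite('pics/c3.png',np.vstack([a,b]))
E
```

```text
(no output)
```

View pics/c3.png

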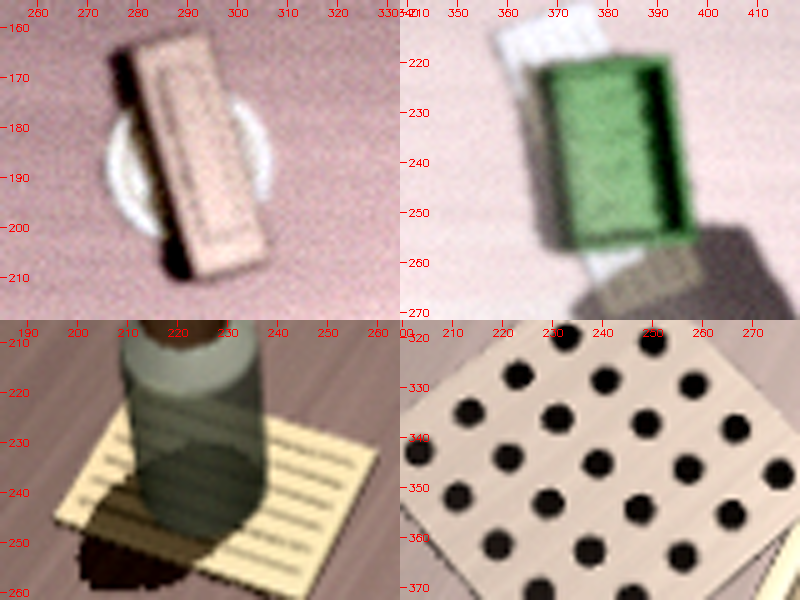

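```bash
cat >geo.py <<'E'
from station import *
import cv2,numpy as np
from scipy.optimize import least_squares
CI={n:camera_info(n) for n in('top','side')}
def proj(n,X):
    c=CI[n];K=np.array([[c['fx'],0,c['cx']],[0,c['fy'],c['cy']],[0,0,1.]])
    return cv2.projectPoints(np.atleast_2d(np.float64(X)),cv2.Rodrigues(np.array(c['R']))[0],np.float64(c['t']),K,np.float64(c['dist_coeffs']))[0].reshape(-1,2)
def fit(obs,x0,zfix=None,name=''):
    # obs: (cam,local xyz,(u,v)); params x,y,yaw,z
    def res(p,full=False):
        z=p[3] if zfix is None else zfix
        c,s=np.cos(p[2]),np.sin(p[2]);r=[]
        for n,l,uv in obs:
            l=np.array(l,float);X=[p[0]+c*l[0]-s*l[1],p[1]+s*l[0]+c*l[1],z+l[2]]
            r+=list(proj(n,X)[0]-uv)
        return np.array(r)
    q=least_squares(res,x0,loss='soft_l1')
    print(name,q.x.round(3),'resid',res(q.x).round(1).tolist());return q.x
def tri(a,b):
    q=least_squares(lambda X:np.r_[proj('top',X)[0]-a,proj('side',X)[0]-b],[550,0,30]);print('tri',q.x.round(1),q.fun.round(1));return q.x
def circ(obs,r,x0,zfix=None,name=''):
    t=np.linspace(0,2*np.pi,181)
    def res(p):
        z=p[2] if zfix is None else zfix
        C=np.c_[p[0]+r*np.cos(t),p[1]+r*np.sin(t),0*t+z];o=[]
        P={n:proj(n,C) for n in CI}
        for n,uv in obs: o.append(abs(cv2.pointPolygonTest(P[n].astype(np.float32),(float(uv[0]),float(uv[1])),True)))
        return np.array(o)
    q=least_squares(res,x0,diff_step=1e-4,loss='soft_l1');print(name,q.x.round(1),q.fun.round(2));return q.x
E
cat >m1.py <<'E'
from geo import *
a,b=56,41
# top-view image right=-y, image down=-x ; own x along image down direction (yaw ~ 0 / pi)
for zf in(None,17):
  fit([('top',(a,b,0),(187,169.7)),('top',(a,-b,0),(220.2,168)),('top',(-a,-b,0),(222.3,211.5)),('top',(-a,b,0),(189.8,214.2)),
     ('side',(-a,b,0),(245.2,261.6)),('side',(a,b,0),(195.2,245.6)),('side',(-a,-b,0),(260.4,232.2))],[580,120,0,17],zf,'broad')
  a,b=75,26
  fit([('top',(a,b,0),(358,214)),('top',(a,-b,0),(376.6,208.2)),('top',(-a,-b,0),(398.6,263.6)),('top',(-a,b,0),(380,270.6)),
     ('side',(a,b,0),(319.2,140.7)),('side',(a,-b,0),(319.2,127.8)),('side',(-a,-b,0),(376.3,131.5)),('side',(-a,b,0),(376.3,144.5))],[450,-290,.3,17],zf,'narrow')
  a,b=56,41
a,b=46,30
fit([('top',(a,b,0),(366.8,220.7)),('top',(a,-b,0),(391.8,218.2)),('top',(-a,-b,0),(398,256.2)),('top',(-a,b,0),(373,257.3)),
 ('side',(a,-b,0),(335.8,116.2)),('side',(-a,-b,0),(368.5,123.5)),('side',(a,b,0),(330.5,128.5)),('side',(-a,b,0),(364.2,135.7)),('side',(-a,b,-30),(363.3,144.8)),('side',(a,b,-30),(328.5,137.3))],[450,-290,.1,47],None,'dish rim')
a,b=61,21
# side corners c2 panel2: x=235+(px-396)/6-.5, y=143+px/6-.5
s=lambda x,y:(235+(x-396)/6-.5,143+y/6-.5)
fit([('top',(a,b,0),(279.2,163.6)),('top',(a,-b,0),(294.2,161.2)),('top',(-a,-b,0),(306.2,206.2)),('top',(-a,b,0),(292,210.2)),
 ('side',(a,-b,0),s(466,70)),('side',(-a,-b,0),s(755,105)),('side',(a,b,0),s(443,143)),('side',(-a,b,0),s(737,178)),('side',(a,b,-30),s(447,182)),('side',(-a,b,-30),s(733,220))],[580,-80,.2,47],None,'pumice top')
R=[('top',(273.8,186.6)),('top',(307,184.6)),('top',(283.6,202)),('top',(300.6,173.6)),('top',(305.6,194.6)),('side',(266.5,185.8)),('side',(253.5,178.3)),('side',(278.5,180)),('side',(259.3,183.8)),('side',(273.5,183.8))]
circ(R,42,[580,-80,17],None,'round');circ(R,42,[580,-80],17,'round17')
print('plate',end=' ');p=tri((123.8,243.5),(239.2,345.2))
print('cap',end=' ');tri((197.1,180.25),(221.2,191.2))
circ([('side',(225.6,249.2)),('side',(214.6,243.6)),('side',(236.2,242.6))],27,[580,110],17,'bottle base')
circ([('top',(188.5,180.2)),('top',(205.7,180.2)),('top',(197.1,188.3)),('top',(197.1,172.2))],18,[580,110],160,'cap top')
E
python3 m1.py
```

```text
broad [6.07774e+02 1.17468e+02 1.03000e-01 1.59660e+01] resid [0.3, 0.8, -0.3, 0.0, 0.7, 0.7, 0.2, 0.6, -0.6, 0.6, -0.7, -0.4, -0.5, -0.4]
narrow [ 4.99168e+02 -3.16321e+02  3.67000e-01  1.59600e+01] resid [-0.5, 0.2, 0.2, -1.0, 0.9, 0.8, -0.1, 0.9, -0.4, -0.5, -0.2, 0.1, -1.2, 0.6, 0.4, 0.0]
broad [6.07526e+02 1.17646e+02 1.03000e-01 1.70000e+01] resid [0.1, 0.8, -0.4, 0.1, 0.6, 0.8, 0.0, 0.6, -0.6, 0.5, -0.7, -0.7, -0.4, -0.6]
narrow [ 4.99014e+02 -3.15754e+02  3.66000e-01  1.70000e+01] resid [-0.6, 0.2, 0.1, -0.9, 0.8, 0.8, -0.2, 1.0, -0.4, -0.7, -0.1, -0.1, -1.2, 0.4, 0.5, -0.1]
dish rim [ 499.214 -316.399  -12.431   50.652] resid [0.7, 0.2, 0.1, 0.0, -0.2, 0.2, 0.1, 1.9, -1.5, -0.9, 0.3, -0.9, -1.3, -0.0, 0.7, 0.6, -0.3, 0.7, -0.6, 0.3]
pumice top [ 6.24962e+02 -1.00882e+02  2.81000e-01  4.34680e+01] resid [-0.5, -0.1, 0.9, -1.8, 2.1, 0.6, -0.2, 0.9, -1.5, -0.6, 0.5, 0.1, -1.7, -1.1, 0.9, 0.0, -1.9, 1.5, 1.0, 2.2]
round [624.5 -96.5  16.7] [0.1  0.05 0.17 0.19 0.15 1.24 1.21 1.5  0.52 0.01]
round17 [624.4 -96.4] [0.07 0.02 0.15 0.21 0.17 1.3  1.17 1.45 0.58 0.07]
plate tri [472.3 308.6  19.9] [ 0.2  0.6 -0.4 -0.1]
cap tri [609.7 121.4 161.6] [ 0.3  0.8 -0.7 -0.1]
bottle base [611.9 119. ] [0.66 0.5  0.52]
cap top [611.7 122.4] [0.33 0.33 0.08 0.08]
```

```bash
cat >plan.py <<'E'
import sys
from geo import *
from scipy.spatial.transform import Rotation as Ro
def cur():
    s=get_state();R=Ro.from_rotvec(s['ee_rot']).as_matrix();return s,s['ee_pos'],np.arctan2(-R[0,1],R[1,1]),R
def delta(p0,psi,R,p1):
    c,s=np.cos(psi),np.sin(psi); A=np.array([[-c,-s,0],[-s,c,0],[0,0,-1]]) ; return A@(np.array(p1)-p0)
if __name__=='__main__':
    s,p,psi,R=cur();print('t',s['time'],'p',p.round(1),'yaw',round(psi,3),'tilt',R[:,2].round(3),'w',round(s['width'],1),'f',s['wrist_force'].round(1))
    for a in sys.argv[1:]:
        x,y,z,w=map(float,a.split(','))
        print(a,'wz',round(psi-w,3),'then d(mm)',delta(p,w,R,[x,y,z]).round(1)); p=np.array([x,y,z]);psi=w
E
python3 plan.py 625,-100,205,.281 625,-100,23,.281
```

```text
t 0.1 p [ 162.8 -654.6  204.5] yaw 0.244 tilt [-0.     0.001 -1.   ] w 85.3 f [0.6 0.2 0.6]
625,-100,205,.281 wz -0.037 then d(mm) [-5.979e+02  4.047e+02 -5.000e-01]
625,-100,23,.281 wz 0.0 then d(mm) [  0.   0. 182.]
```

Call:
apply_moves --moves '[{"wz":-0.037},{"dx":-0.0374,"dy":0.0253},{"dx":-0.0374,"dy":0.0253},{"dx":-0.0374,"dy":0.0253},{"dx":-0.0374,"dy":0.0253},{"dx":-0.0374,"dy":0.0253},{"dx":-0.0374,"dy":0.0253},{"dx":-0.0374,"dy":0.0253},{"dx":-0.0374,"dy":0.0253},{"dx":-0.0374,"dy":0.0253},{"dx":-0.0374,"dy":0.0253},{"dx":-0.0374,"dy":0.0253}]' --force 40

```text
schema error: expected keys dx, dy, dz, wx, wy, wz, claw
```

Call:
apply_moves --moves '[{"dx":-0.0374,"dy":0.0253},{"dx":-0.0374,"dy":0.0253},{"dx":-0.0374,"dy":0.0253},{"dx":-0.0374,"dy":0.0253},{"dx":-0.0374,"dy":0.0253},{"dz":0.03},{"dz":0.03},{"dz":0.03},{},{},{}]'

```text
schema error: expected keys dx, dy, dz, wx, wy, wz, claw
```

```bash
python3 plan.py 625,-100,23,.281
```

```text
t 0.1 p [ 162.8 -654.6  204.5] yaw 0.244 tilt [-0.     0.001 -1.   ] w 85.3 f [0.6 0.2 0.6]
625,-100,23,.281 wz -0.037 then d(mm) [-597.9  404.7  181.5]
```

All keys are needed in each row.

Call:
apply_moves --moves '[{"dx":0,"dy":0,"dz":0,"wx":0,"wy":0,"wz":-0.037,"claw":0.085},{"dx":-0.0374,"dy":0.0253,"dz":0,"wx":0,"wy":0,"wz":0,"claw":0.085},{"dx":-0.0374,"dy":0.0253,"dz":0,"wx":0,"wy":0,"wz":0,"claw":0.085},{"dx":-0.0374,"dy":0.0253,"dz":0,"wx":0,"wy":0,"wz":0,"claw":0.085},{"dx":-0.0374,"dy":0.0253,"dz":0,"wx":0,"wy":0,"wz":0,"claw":0.085},{"dx":-0.0374,"dy":0.0253,"dz":0,"wx":0,"wy":0,"wz":0,"claw":0.085},{"dx":-0.0374,"dy":0.0253,"dz":0,"wx":0,"wy":0,"wz":0,"claw":0.085},{"dx":-0.0374,"dy":0.0253,"dz":0,"wx":0,"wy":0,"wz":0,"claw":0.085},{"dx":-0.0374,"dy":0.0253,"dz":0,"wx":0,"wy":0,"wz":0,"claw":0.085}]' --force 40

```text
time: 1.0
ee_pos: [395.0, -375.9, 205.2]
ee_rot: [0.44, -3.111, -0.0]
wrist_force: [0.7, -0.4, 0.0]
width: 84.9
grip_force: 0.0
```

Call:
apply_moves --moves '[{"dx":-0.0374,"dy":0.0253,"dz":0,"wx":0,"wy":0,"wz":0,"claw":0.085},{"dx":-0.0374,"dy":0.0253,"dz":0,"wx":0,"wy":0,"wz":0,"claw":0.085},{"dx":-0.0374,"dy":0.0253,"dz":0,"wx":0,"wy":0,"wz":0,"claw":0.085},{"dx":-0.0374,"dy":0.0253,"dz":0,"wx":0,"wy":0,"wz":0,"claw":0.085},{"dx":-0.0374,"dy":0.0253,"dz":0,"wx":0,"wy":0,"wz":0,"claw":0.085},{"dx":-0.0374,"dy":0.0253,"dz":0,"wx":0,"wy":0,"wz":0,"claw":0.085},{"dx":-0.0374,"dy":0.0253,"dz":0,"wx":0,"wy":0,"wz":0,"claw":0.085},{"dx":-0.0374,"dy":0.0253,"dz":0,"wx":0,"wy":0,"wz":0,"claw":0.085},{"dx":0,"dy":0,"dz":0.04,"wx":0,"wy":0,"wz":0,"claw":0.085},{"dx":0,"dy":0,"dz":0.04,"wx":0,"wy":0,"wz":0,"claw":0.085},{"dx":0,"dy":0,"dz":0,"wx":0,"wy":0,"wz":0,"claw":0.085},{"dx":0,"dy":0,"dz":0,"wx":0,"wy":0,"wz":0,"claw":0.085}]'

```text
time: 2.2
ee_pos: [625.5, -100.6, 125.5]
ee_rot: [0.44, -3.109, 0.001]
wrist_force: [0.9, 0.8, 1.0]
width: 85.0
grip_force: 0.0
```

```bash
python3 plan.py 625,-100,23,.281
```

```text
t 2.2 p [ 625.5 -100.6  125.5] yaw 0.281 tilt [-0.002 -0.001 -1.   ] w 85.0 f [0.9 0.8 1. ]
625,-100,23,.281 wz 0.0 then d(mm) [  0.3   0.7 102.5]
```

Call:
apply_moves --moves '[{"dx":0,"dy":0.0005,"dz":0.03,"wx":0,"wy":0,"wz":0,"claw":0.085},{"dx":0,"dy":0,"dz":0.03,"wx":0,"wy":0,"wz":0,"claw":0.085},{"dx":0,"dy":0,"dz":0.025,"wx":0,"wy":0,"wz":0,"claw":0.085},{"dx":0,"dy":0,"dz":0.017,"wx":0,"wy":0,"wz":0,"claw":0.085},{"dx":0,"dy":0,"dz":0,"wx":0,"wy":0,"wz":0,"claw":0.03},{"dx":0,"dy":0,"dz":0,"wx":0,"wy":0,"wz":0,"claw":0.03},{"dx":0,"dy":0,"dz":0,"wx":0,"wy":0,"wz":0,"claw":0.03},{"dx":0,"dy":0,"dz":0,"wx":0,"wy":0,"wz":0,"claw":0.03},{"dx":0,"dy":0,"dz":0,"wx":0,"wy":0,"wz":0,"claw":0.03},{"dx":0,"dy":0,"dz":0,"wx":0,"wy":0,"wz":0,"claw":0.03}]'

```text
time: 3.2
ee_pos: [625.9, -99.7, 23.9]
ee_rot: [-0.44, 3.11, -0.0]
wrist_force: [-0.2, 0.4, -0.1]
width: 29.9
grip_force: 0.0
```

```bash
python3 plan.py 625,-100,200,.281 472,309,200,.281 472,309,25,.281
```

```text
t 3.2 p [625.9 -99.7  23.9] yaw 0.281 tilt [ 0.001  0.    -1.   ] w 29.9 f [-0.2  0.4 -0.1]
625,-100,200,.281 wz -0.0 then d(mm) [   0.9   -0.  -176.1]
472,309,200,.281 wz 0.0 then d(mm) [ 33.6 435.4   0. ]
472,309,25,.281 wz 0.0 then d(mm) [  0.   0. 175.]
```

```bash
cat >snap.py <<'E'
import sys
from geo import *
from crop import mont
# snap.py name tx,ty sx,sy
n=sys.argv[1];f=[]
for c,a in zip(('top','side'),sys.argv[2:4]):
    im=camera(c);np.save(f'pics/{c}{n}.npy',im);mont(im,[tuple(map(float,a.split(',')))],'pics/a.png',5,80,100 if len(sys.argv)<5 else int(sys.argv[4]));f.append(cv2.imread('pics/a.png'))
cv2.imwrite(f'pics/v{n}.png',np.hstack(f))
E
python3 snap.py 1 293,187 268,160
```

```text
(no output)
```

View pics/v1.png

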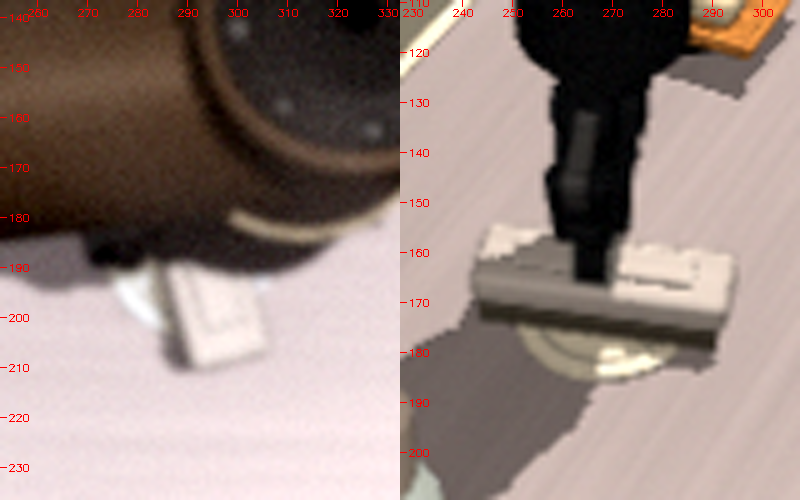

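```bash
python3 - <<'E'
from geo import *
p=np.array([625.9,-99.7]);ty=np.array([-np.sin(.281),np.cos(.281)])
for o in(15,19,25):
  for z in(24,36,47,55):print(o,z,proj('side',np.r_[p+o*ty,z]).round(1), proj('side',np.r_[p-o*ty,z]).round(1))
print(get_state())
E
```

```text
15 24 [[266.1 173.1]] [[268.4 164.6]]
15 36 [[266.1 169.4]] [[268.5 160.9]]
15 47 [[266.1 166. ]] [[268.5 157.5]]
15 55 [[266.1 163.4]] [[268.6 155. ]]
19 24 [[265.8 174.3]] [[268.8 163.5]]
19 36 [[265.8 170.6]] [[268.8 159.8]]
19 47 [[265.8 167.1]] [[268.8 156.4]]
19 55 [[265.8 164.6]] [[268.9 153.9]]
25 24 [[265.3 176. ]] [[269.2 161.9]]
25 36 [[265.3 172.3]] [[269.3 158.2]]
25 47 [[265.3 168.9]] [[269.3 154.8]]
25 55 [[265.3 166.3]] [[269.3 152.2]]
{'time': 3.3, 'joint_pos': array([ 1.49481739e-01,  4.55565891e-01, -2.95066067e-01,  1.18444792e-05,
       -8.19936735e-01, -1.43944701e+00]), 'joint_velocities': array([ 0.00110101,  0.00419208, -0.00062241, -0.00062154,  0.00243232,
        0.00090619]), 'joint_efforts': array([-9.40866710e-03, -5.92809820e+01,  2.28946370e+01,  5.40967584e+00,
       -2.49779689e-03, -2.63927257e-05]), 'ee_pos': array([625.62115282, -99.74472189,  23.52377589]), 'ee_rot': array([-4.39660934e-01,  3.11044563e+00, -1.03607608e-05]), 'wrist_force': array([ 0.48697544, -0.71317153,  0.74503592]), 'wrist_torque': array([-0.02723852,  0.04336522,  0.02438306]), 'grip_force': 0.0, 'width': 30.01765698512926}
```

Call:
apply_moves --moves '[{"dx":0,"dy":0,"dz":-0.01,"wx":0,"wy":0,"wz":0,"claw":0.085},{"dx":0,"dy":0,"dz":-0.01,"wx":0,"wy":0,"wz":0,"claw":0.085},{"dx":0,"dy":0,"dz":0,"wx":0,"wy":0,"wz":0,"claw":0.085},{"dx":0,"dy":0,"dz":0,"wx":0,"wy":0,"wz":0,"claw":0.085},{"dx":0,"dy":0,"dz":0,"wx":0,"wy":0,"wz":0,"claw":0.085},{"dx":0,"dy":0,"dz":0.01,"wx":0,"wy":0,"wz":0,"claw":0.085},{"dx":0,"dy":0,"dz":0.01,"wx":0,"wy":0,"wz":0,"claw":0.085},{"dx":0,"dy":0,"dz":0.007,"wx":0,"wy":0,"wz":0,"claw":0.085},{"dx":0,"dy":0,"dz":0,"wx":0,"wy":0,"wz":0,"claw":0.085}]'

```text
time: 4.2
ee_pos: [624.3, -99.9, 14.2]
ee_rot: [0.439, -3.108, -0.0]
wrist_force: [0.7, -0.8, -0.2]
width: 85.0
grip_force: 0.0
```

Call:
apply_moves --moves '[{"dx":0,"dy":0,"dz":0,"wx":0,"wy":0,"wz":0,"claw":0.036},{"dx":0,"dy":0,"dz":0,"wx":0,"wy":0,"wz":0,"claw":0.036},{"dx":0,"dy":0,"dz":0,"wx":0,"wy":0,"wz":0,"claw":0.036},{"dx":0,"dy":0,"dz":0,"wx":0,"wy":0,"wz":0,"claw":0.036},{"dx":0,"dy":0,"dz":0,"wx":0,"wy":0,"wz":0,"claw":0.036},{"dx":0,"dy":0,"dz":0,"wx":0,"wy":0,"wz":0,"claw":0.036}]'

```text
time: 4.8
ee_pos: [626.0, -99.8, 17.1]
ee_rot: [-0.44, 3.11, -0.0]
wrist_force: [-1.0, 0.5, 5.6]
width: 39.9
grip_force: 40.3
```

Call:
apply_moves --moves '[{"dx":0,"dy":0,"dz":0,"wx":0,"wy":0,"wz":0,"claw":0.085},{"dx":0,"dy":0,"dz":0,"wx":0,"wy":0,"wz":0,"claw":0.085},{"dx":0,"dy":0,"dz":0,"wx":0,"wy":0,"wz":0,"claw":0.085},{"dx":0,"dy":0,"dz":0.006,"wx":0,"wy":0,"wz":0,"claw":0.085},{"dx":0,"dy":0,"dz":0.005,"wx":0,"wy":0,"wz":0,"claw":0.085},{"dx":0,"dy":0,"dz":0,"wx":0,"wy":0,"wz":0,"claw":0.085}]'

```text
time: 5.4
ee_pos: [624.7, -99.8, 4.0]
ee_rot: [0.439, -3.109, -0.0]
wrist_force: [0.7, -1.0, -0.5]
width: 85.6
grip_force: 0.0
```

Call:
apply_moves --moves '[{"dx":0,"dy":0,"dz":0,"wx":0,"wy":0,"wz":0,"claw":0.036},{"dx":0,"dy":0,"dz":0,"wx":0,"wy":0,"wz":0,"claw":0.036},{"dx":0,"dy":0,"dz":0,"wx":0,"wy":0,"wz":0,"claw":0.036},{"dx":0,"dy":0,"dz":0,"wx":0,"wy":0,"wz":0,"claw":0.036},{"dx":0,"dy":0,"dz":0,"wx":0,"wy":0,"wz":0,"claw":0.036},{"dx":0,"dy":0,"dz":0,"wx":0,"wy":0,"wz":0,"claw":0.036}]'

```text
time: 6.0
ee_pos: [625.9, -99.8, 5.7]
ee_rot: [-0.44, 3.11, -0.0]
wrist_force: [-0.3, -0.7, 2.6]
width: 41.3
grip_force: 41.9
```

```bash
python3 snap.py 2 293,187 268,160
```

```text
(no output)
```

View pics/v2.png

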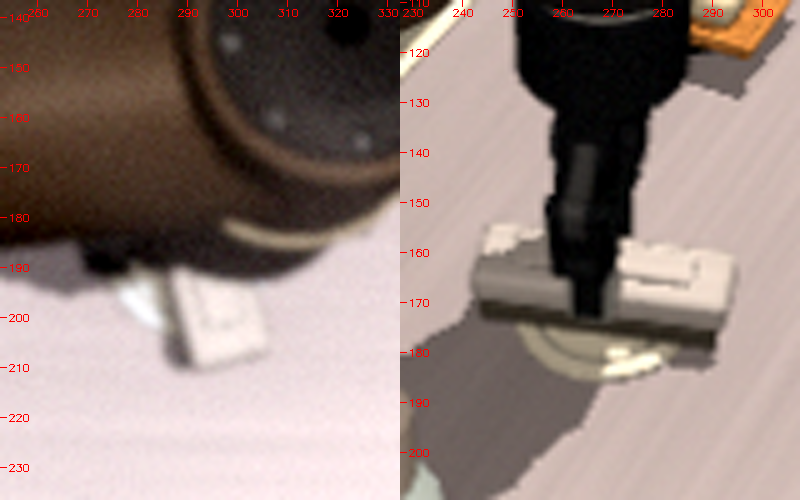

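Call:
apply_moves --moves '[{"dx":0,"dy":0,"dz":-0.008,"wx":0,"wy":0,"wz":0,"claw":0.036},{"dx":0,"dy":0,"dz":-0.022,"wx":0,"wy":0,"wz":0,"claw":0.036},{"dx":0,"dy":0,"dz":-0.03,"wx":0,"wy":0,"wz":0,"claw":0.036},{"dx":0,"dy":0,"dz":-0.03,"wx":0,"wy":0,"wz":0,"claw":0.036},{"dx":0,"dy":0,"dz":-0.03,"wx":0,"wy":0,"wz":0,"claw":0.036},{"dx":0,"dy":0,"dz":-0.03,"wx":0,"wy":0,"wz":0,"claw":0.036},{"dx":0,"dy":0,"dz":-0.02,"wx":0,"wy":0,"wz":0,"claw":0.036},{"dx":0,"dy":0,"dz":0,"wx":0,"wy":0,"wz":0,"claw":0.036}]'

```text
time: 6.9
ee_pos: [627.0, -99.8, 178.9]
ee_rot: [-0.439, 3.105, -0.001]
wrist_force: [0.4, 0.0, -2.3]
width: 41.3
grip_force: 41.5
```

Call:
apply_moves --moves '[{"dx":0.0015,"dy":0.0184,"dz":0,"wx":0,"wy":0,"wz":0,"claw":0.036},{"dx":0.003,"dy":0.038,"dz":0,"wx":0,"wy":0,"wz":0,"claw":0.036},{"dx":0.003,"dy":0.04,"dz":0,"wx":0,"wy":0,"wz":0,"claw":0.036},{"dx":0.003,"dy":0.04,"dz":0,"wx":0,"wy":0,"wz":0,"claw":0.036},{"dx":0.003,"dy":0.04,"dz":0,"wx":0,"wy":0,"wz":0,"claw":0.036},{"dx":0.003,"dy":0.04,"dz":0,"wx":0,"wy":0,"wz":0,"claw":0.036},{"dx":0.003,"dy":0.04,"dz":0,"wx":0,"wy":0,"wz":0,"claw":0.036},{"dx":0.003,"dy":0.04,"dz":0,"wx":0,"wy":0,"wz":0,"claw":0.036},{"dx":0.003,"dy":0.04,"dz":0,"wx":0,"wy":0,"wz":0,"claw":0.036},{"dx":0.003,"dy":0.04,"dz":0,"wx":0,"wy":0,"wz":0,"claw":0.036},{"dx":0.003,"dy":0.037,"dz":0,"wx":0,"wy":0,"wz":0,"claw":0.036},{"dx":0.003,"dy":0.022,"dz":0,"wx":0,"wy":0,"wz":0,"claw":0.036}]'

```text
time: 8.1
ee_pos: [470.1, 310.8, 174.0]
ee_rot: [0.441, -3.109, 0.001]
wrist_force: [0.8, -0.8, -1.4]
width: 41.0
grip_force: 41.4
```

Call:
apply_moves --moves '[{"dx":0,"dy":0,"dz":0,"wx":0,"wy":0,"wz":0,"claw":0.036},{"dx":0,"dy":0,"dz":0.03,"wx":0,"wy":0,"wz":0,"claw":0.036},{"dx":0,"dy":0,"dz":0.035,"wx":0,"wy":0,"wz":0,"claw":0.036},{"dx":0,"dy":0,"dz":0.035,"wx":0,"wy":0,"wz":0,"claw":0.036},{"dx":0,"dy":0,"dz":0.03,"wx":0,"wy":0,"wz":0,"claw":0.036},{"dx":0,"dy":0,"dz":0.02,"wx":0,"wy":0,"wz":0,"claw":0.036},{"dx":0,"dy":0,"dz":0,"wx":0,"wy":0,"wz":0,"claw":0.036},{"dx":0,"dy":0,"dz":0,"wx":0,"wy":0,"wz":0,"claw":0.036}]'

```text
time: 8.9
ee_pos: [471.7, 308.4, 25.1]
ee_rot: [0.439, -3.11, 0.002]
wrist_force: [-0.0, 0.2, -1.1]
width: 40.8
grip_force: 41.4
```

```bash
python3 plan.py 472,309,6,.281
```

```text
t 8.9 p [471.7 308.4  25.1] yaw 0.281 tilt [-0.001 -0.001 -1.   ] w 40.8 f [-0.   0.2 -1.1]
472,309,6,.281 wz -0.0 then d(mm) [-0.5  0.5 19.1]
```

Call:
apply_moves --moves '[{"dx":0,"dy":0,"dz":0.009,"wx":0,"wy":0,"wz":0,"claw":0.036},{"dx":0,"dy":0,"dz":0.006,"wx":0,"wy":0,"wz":0,"claw":0.036},{"dx":0,"dy":0,"dz":0.002,"wx":0,"wy":0,"wz":0,"claw":0.036},{"dx":0,"dy":0,"dz":0.001,"wx":0,"wy":0,"wz":0,"claw":0.036},{"dx":0,"dy":0,"dz":0,"wx":0,"wy":0,"wz":0,"claw":0.036}]'

```text
time: 9.4
ee_pos: [471.8, 309.1, 7.4]
ee_rot: [-0.44, 3.11, 0.0]
wrist_force: [-0.4, 0.1, -1.1]
width: 41.1
grip_force: 41.5
```

Call:
apply_moves --moves '[{"dx":0,"dy":0,"dz":0.001,"wx":0,"wy":0,"wz":0,"claw":0.036},{"dx":0,"dy":0,"dz":0,"wx":0,"wy":0,"wz":0,"claw":0.036}]'

```text
time: 9.6
ee_pos: [471.8, 309.1, 6.4]
ee_rot: [-0.44, 3.111, 0.0]
wrist_force: [-0.7, 0.2, -1.0]
width: 41.0
grip_force: 41.5
```

Call:
apply_moves --moves '[{"dx":0,"dy":0,"dz":0.0007,"wx":0,"wy":0,"wz":0,"claw":0.036},{"dx":0,"dy":0,"dz":0,"wx":0,"wy":0,"wz":0,"claw":0.036}]'

```text
time: 9.8
ee_pos: [471.8, 309.1, 5.7]
ee_rot: [-0.44, 3.11, 0.0]
wrist_force: [-0.7, 0.6, -1.5]
width: 40.9
grip_force: 41.5
```

Call:
apply_moves --moves '[{"dx":0,"dy":0,"dz":0.0005,"wx":0,"wy":0,"wz":0,"claw":0.036},{"dx":0,"dy":0,"dz":0,"wx":0,"wy":0,"wz":0,"claw":0.036}]'

```text
time: 10.0
ee_pos: [471.8, 309.1, 5.6]
ee_rot: [-0.44, 3.11, 0.0]
wrist_force: [-1.2, -0.3, 5.1]
width: 40.9
grip_force: 42.2
```

Call:
apply_moves --moves '[{"dx":0,"dy":0,"dz":0.0005,"wx":0,"wy":0,"wz":0,"claw":0.036},{"dx":0,"dy":0,"dz":0,"wx":0,"wy":0,"wz":0,"claw":0.036}]'

```text
time: 10.2
ee_pos: [471.9, 309.1, 5.6]
ee_rot: [-0.44, 3.11, 0.0]
wrist_force: [-3.7, -1.2, 9.8]
width: 41.1
grip_force: 42.8
```

Call:
apply_moves --moves '[{"dx":0,"dy":0,"dz":0,"wx":0,"wy":0,"wz":0,"claw":0.06},{"dx":0,"dy":0,"dz":0,"wx":0,"wy":0,"wz":0,"claw":0.085},{"dx":0,"dy":0,"dz":0,"wx":0,"wy":0,"wz":0,"claw":0.085},{"dx":0,"dy":0,"dz":0,"wx":0,"wy":0,"wz":0,"claw":0.085},{"dx":0,"dy":0,"dz":-0.03,"wx":0,"wy":0,"wz":0,"claw":0.085},{"dx":0,"dy":0,"dz":-0.045,"wx":0,"wy":0,"wz":0,"claw":0.085},{"dx":0,"dy":0,"dz":-0.045,"wx":0,"wy":0,"wz":0,"claw":0.085},{"dx":0,"dy":0,"dz":-0.045,"wx":0,"wy":0,"wz":0,"claw":0.085}]'

```text
time: 11.0
ee_pos: [471.5, 308.7, 171.3]
ee_rot: [0.44, -3.11, 0.0]
wrist_force: [0.8, 0.5, -1.2]
width: 85.0
grip_force: 0.0
```

Call:
apply_moves --moves '[{"dx":-0.0136,"dy":-0.0365,"dz":0,"wx":0,"wy":0,"wz":0,"claw":0.085},{"dx":-0.0136,"dy":-0.0365,"dz":0,"wx":0,"wy":0,"wz":0,"claw":0.085},{"dx":-0.0136,"dy":-0.0365,"dz":0,"wx":0,"wy":0,"wz":0,"claw":0.085},{"dx":-0.0136,"dy":-0.0365,"dz":0,"wx":0,"wy":0,"wz":0,"claw":0.085},{"dx":-0.0136,"dy":-0.0365,"dz":0,"wx":0,"wy":0,"wz":0,"claw":0.085},{"dx":-0.0136,"dy":-0.0365,"dz":0,"wx":0,"wy":0,"wz":0,"claw":0.085},{"dx":0,"dy":0,"dz":0,"wx":0,"wy":0,"wz":0,"claw":0.085},{"dx":0,"dy":0,"dz":0,"wx":0,"wy":0,"wz":0,"claw":0.085}]'

```text
time: 11.8
ee_pos: [611.0, 120.1, 168.9]
ee_rot: [0.436, -3.11, 0.0]
wrist_force: [0.2, 0.5, -0.3]
width: 84.9
grip_force: 0.0
```

```bash
python3 plan.py 611,121,106,.281;python3 snap.py 3 125,243 235,230
```

```text
t 11.8 p [611.  120.1 168.9] yaw 0.279 tilt [-0.001 -0.    -1.   ] w 84.9 f [ 0.2  0.5 -0.3]
611,121,106,.281 wz -0.002 then d(mm) [-0.3  0.8 62.9]
```

View pics/v3.png

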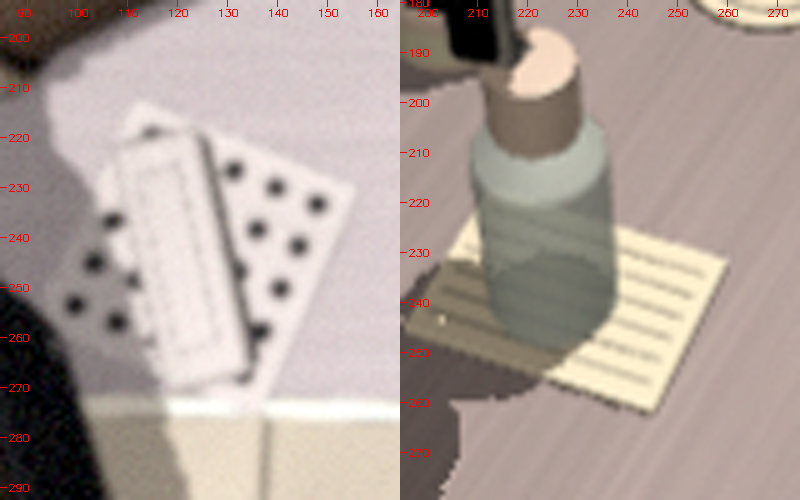

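Call:
apply_moves --moves '[{"dx":0,"dy":0.001,"dz":0.02,"wx":0,"wy":0,"wz":0,"claw":0.085},{"dx":0,"dy":0,"dz":0.025,"wx":0,"wy":0,"wz":0,"claw":0.085},{"dx":0,"dy":0,"dz":0.018,"wx":0,"wy":0,"wz":0,"claw":0.06},{"dx":0,"dy":0,"dz":0,"wx":0,"wy":0,"wz":0,"claw":0.05},{"dx":0,"dy":0,"dz":0,"wx":0,"wy":0,"wz":0,"claw":0.042},{"dx":0,"dy":0,"dz":0,"wx":0,"wy":0,"wz":0,"claw":0.038},{"dx":0,"dy":0,"dz":0,"wx":0,"wy":0,"wz":0,"claw":0.034},{"dx":0,"dy":0,"dz":0,"wx":0,"wy":0,"wz":0,"claw":0.03},{"dx":0,"dy":0,"dz":0,"wx":0,"wy":0,"wz":0,"claw":0.03}]'

```text
time: 12.8
ee_pos: [611.5, 122.6, 108.2]
ee_rot: [-0.44, 3.108, 0.001]
wrist_force: [-1.2, -0.5, 6.2]
width: 34.5
grip_force: 39.9
```

```bash
python3 plan.py 611,121,200,.281 624.5,-96.5,200,.281; python3 snap.py 4 205,191 235,200
```

```text
t 12.8 p [611.5 122.6 108.2] yaw 0.281 tilt [ 0.003  0.001 -1.   ] w 34.5 f [-1.2 -0.5  6.2]
611,121,200,.281 wz 0.0 then d(mm) [  0.9  -1.4 -91.8]
624.5,-96.5,200,.281 wz 0.0 then d(mm) [  47.3 -212.7    0. ]
```

View pics/v4.png

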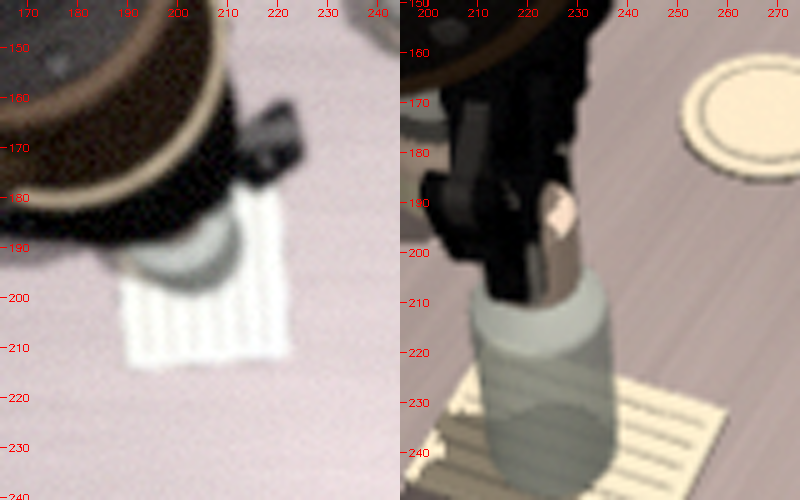

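```bash
cat >round.py <<'E'
from geo import *
obs=[]
for n,(x0,y0,x1,y1) in dict(top=(262,160,322,215),side=(240,140,300,195)).items():
    im=np.load(f'pics/{n}4.npy')[y0:y1,x0:x1].astype(np.float32)
    # bright, low red-excess: use blue channel ratio/min channel
    g=cv2.GaussianBlur(im.min(2) if n=='top' else im[:,:,1],(0,0),.7)
    th,m=cv2.threshold(g.astype(np.uint8),0,255,cv2.THRESH_OTSU)
    cs=cv2.findContours(m,cv2.RETR_EXTERNAL,cv2.CHAIN_APPROX_NONE)[0];c=max(cs,key=cv2.contourArea).reshape(-1,2)
    e=cv2.fitEllipse(c);print(n,th,len(c),(e[0][0]+x0,e[0][1]+y0),e[1],e[2])
    obs.append(np.array(e[0])+[x0,y0])
tri(*obs)
for n,o in zip(('top','side'),obs): print(n,least_squares(lambda p:proj(n,[p[0],p[1],17])[0]-o,[620,-97]).x)
E
python3 round.py
```

```text
top 148.0 91 (290.87728118896484, 187.34481239318848) (31.79944610595703, 32.23723220825195) 113.6587905883789
side 136.0 82 (268.3220329284668, 172.27400588989258) (23.25421714782715, 33.7265625) 91.15545654296875
tri [622.6 -97.6  15.9] [ 0.1  0.3 -0.3 -0. ]
top [623.12530802 -97.26243392]
side [621.53877377 -96.74791098]
```

Call:
apply_moves --moves '[{"dx":0,"dy":0,"dz":-0.006,"wx":0,"wy":0,"wz":0,"claw":0.03},{"dx":0,"dy":0,"dz":-0.02,"wx":0,"wy":0,"wz":0,"claw":0.03},{"dx":0,"dy":0,"dz":-0.03,"wx":0,"wy":0,"wz":0,"claw":0.03},{"dx":0,"dy":0,"dz":-0.03,"wx":0,"wy":0,"wz":0,"claw":0.03},{"dx":0,"dy":0,"dz":-0.014,"wx":0,"wy":0,"wz":0,"claw":0.03}]'

```text
time: 13.4
ee_pos: [611.4, 122.4, 209.5]
ee_rot: [-0.439, 3.108, 0.001]
wrist_force: [0.4, 1.0, -2.3]
width: 34.8
grip_force: 40.5
```

Call:
apply_moves --moves '[{"dx":0.0023,"dy":-0.01,"dz":0,"wx":0,"wy":0,"wz":0,"claw":0.03},{"dx":0.005,"dy":-0.02,"dz":0,"wx":0,"wy":0,"wz":0,"claw":0.03},{"dx":0.007,"dy":-0.031,"dz":0,"wx":0,"wy":0,"wz":0,"claw":0.03},{"dx":0.007,"dy":-0.031,"dz":0,"wx":0,"wy":0,"wz":0,"claw":0.03},{"dx":0.007,"dy":-0.031,"dz":0,"wx":0,"wy":0,"wz":0,"claw":0.03},{"dx":0.007,"dy":-0.031,"dz":0,"wx":0,"wy":0,"wz":0,"claw":0.03},{"dx":0.007,"dy":-0.03,"dz":0,"wx":0,"wy":0,"wz":0,"claw":0.03},{"dx":0.005,"dy":-0.02,"dz":0,"wx":0,"wy":0,"wz":0,"claw":0.03},{"dx":0.003,"dy":-0.01,"dz":0,"wx":0,"wy":0,"wz":0,"claw":0.03},{"dx":0,"dy":0,"dz":0,"wx":0,"wy":0,"wz":0,"claw":0.03},{"dx":0,"dy":0,"dz":0,"wx":0,"wy":0,"wz":0,"claw":0.03}]'

```text
time: 14.5
ee_pos: [621.0, -97.3, 205.6]
ee_rot: [0.439, -3.109, -0.001]
wrist_force: [0.0, 0.3, -2.8]
width: 34.8
grip_force: 40.5
```

Call:
apply_moves --moves '[{"dx":0,"dy":0,"dz":0.02,"wx":0,"wy":0,"wz":0,"claw":0.03},{"dx":0,"dy":0,"dz":0.025,"wx":0,"wy":0,"wz":0,"claw":0.03},{"dx":0,"dy":0,"dz":0.025,"wx":0,"wy":0,"wz":0,"claw":0.03},{"dx":0,"dy":0,"dz":0.015,"wx":0,"wy":0,"wz":0,"claw":0.03},{"dx":0,"dy":0,"dz":0,"wx":0,"wy":0,"wz":0,"claw":0.03},{"dx":0,"dy":0,"dz":0,"wx":0,"wy":0,"wz":0,"claw":0.03},{"dx":0,"dy":0,"dz":0,"wx":0,"wy":0,"wz":0,"claw":0.03}]'

```text
time: 15.2
ee_pos: [622.5, -96.9, 122.9]
ee_rot: [-0.441, 3.109, -0.0]
wrist_force: [0.6, -0.7, -2.5]
width: 34.7
grip_force: 40.5
```

```bash
python3 plan.py 622.5,-97,108,.281; python3 snap.py 5 291,185 268,155; python3 - <<'E'
from geo import *
# expected base circle & mat outlines extents in side view
t=np.linspace(0,2*np.pi,73)
for r,z in((42,17),(27,32)):
    P=proj('side',np.c_[622.5+r*np.cos(t),-97+r*np.sin(t),0*t+z]);print(r,z,P.min(0).round(1),P.max(0).round(1))
E
```

```text
t 15.2 p [622.5 -96.9 122.9] yaw 0.282 tilt [ 0.002 -0.    -1.   ] w 34.7 f [ 0.6 -0.7 -2.5]
622.5,-97,108,.281 wz 0.001 then d(mm) [-0.  -0.1 14.9]
42 17 [250.5 160.3] [285.6 184.6]
27 32 [256.7 159.8] [279.5 175.5]
```

View pics/v5.png

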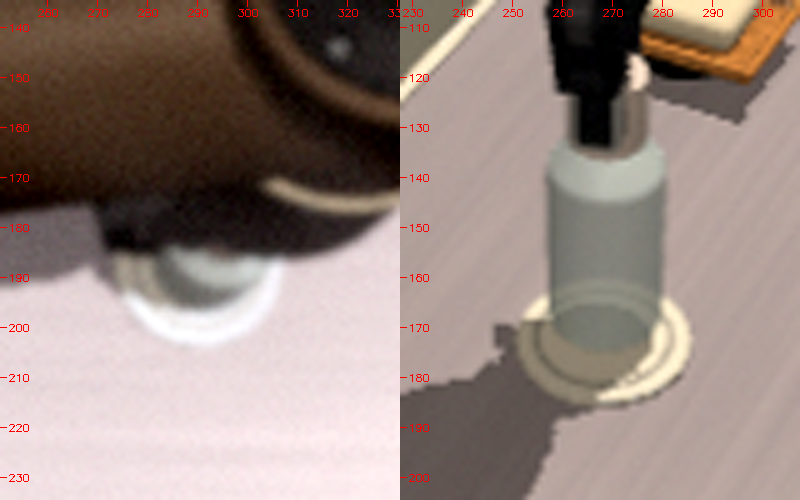

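Call:
apply_moves --moves '[{"dx":0,"dy":0,"dz":0.008,"wx":0,"wy":0,"wz":0,"claw":0.03},{"dx":0,"dy":0,"dz":0.004,"wx":0,"wy":0,"wz":0,"claw":0.03},{"dx":0,"dy":0,"dz":0.001,"wx":0,"wy":0,"wz":0,"claw":0.03},{"dx":0,"dy":0,"dz":0,"wx":0,"wy":0,"wz":0,"claw":0.03}]'

```text
time: 15.7
ee_pos: [621.5, -97.4, 108.4]
ee_rot: [0.44, -3.11, 0.0]
wrist_force: [0.5, 0.4, -2.5]
width: 34.5
grip_force: 40.5
```

Call:
apply_moves --moves '[{"dx":0,"dy":0,"dz":0.001,"wx":0,"wy":0,"wz":0,"claw":0.03},{"dx":0,"dy":0,"dz":0,"wx":0,"wy":0,"wz":0,"claw":0.03}]'

```text
time: 15.9
ee_pos: [621.9, -97.5, 108.3]
ee_rot: [-0.44, 3.11, -0.0]
wrist_force: [-1.0, 0.0, 3.0]
width: 35.0
grip_force: 41.1
```

Call:
apply_moves --moves '[{"dx":0,"dy":0,"dz":0.0007,"wx":0,"wy":0,"wz":0,"claw":0.03},{"dx":0,"dy":0,"dz":0,"wx":0,"wy":0,"wz":0,"claw":0.03}]'

```text
time: 16.1
ee_pos: [622.2, -97.5, 108.3]
ee_rot: [-0.44, 3.109, -0.001]
wrist_force: [-2.6, 1.3, 7.1]
width: 34.9
grip_force: 41.5
```

Call:
apply_moves --moves '[{"dx":0,"dy":0,"dz":0,"wx":0,"wy":0,"wz":0,"claw":0.045},{"dx":0,"dy":0,"dz":0,"wx":0,"wy":0,"wz":0,"claw":0.085},{"dx":0,"dy":0,"dz":0,"wx":0,"wy":0,"wz":0,"claw":0.085},{"dx":0,"dy":0,"dz":0,"wx":0,"wy":0,"wz":0,"claw":0.085},{"dx":0,"dy":0,"dz":-0.02,"wx":0,"wy":0,"wz":0,"claw":0.085},{"dx":0,"dy":0,"dz":-0.03,"wx":0,"wy":0,"wz":0,"claw":0.085},{"dx":0,"dy":0,"dz":-0.03,"wx":0,"wy":0,"wz":0,"claw":0.085},{"dx":0,"dy":0,"dz":0,"wx":0,"wy":0,"wz":0,"claw":0.085}]'

```text
time: 16.9
ee_pos: [624.1, -97.6, 191.7]
ee_rot: [-0.44, 3.103, -0.002]
wrist_force: [-0.2, -0.1, 1.1]
width: 84.9
grip_force: 0.0
```

Call:
apply_moves --moves '[{"dx":0.0298,"dy":-0.0294,"dz":0,"wx":0,"wy":0,"wz":0,"claw":0.085},{"dx":0.0298,"dy":-0.0294,"dz":0,"wx":0,"wy":0,"wz":0,"claw":0.085},{"dx":0.0298,"dy":-0.0294,"dz":0,"wx":0,"wy":0,"wz":0,"claw":0.085},{"dx":0.0298,"dy":-0.0294,"dz":0,"wx":0,"wy":0,"wz":0,"claw":0.085},{"dx":0.0298,"dy":-0.0294,"dz":0,"wx":0,"wy":0,"wz":0,"claw":0.085},{"dx":0.0298,"dy":-0.0294,"dz":0,"wx":0,"wy":0,"wz":0,"claw":0.085},{"dx":0,"dy":0,"dz":0,"wx":0,"wy":0,"wz":0.073,"claw":0.085},{"dx":0,"dy":0,"dz":0,"wx":0,"wy":0,"wz":0.073,"claw":0.085},{"dx":0,"dy":0,"dz":0,"wx":0,"wy":0,"wz":0,"claw":0.085}]'

```text
time: 17.8
ee_pos: [498.2, -316.8, 186.6]
ee_rot: [0.208, -3.134, -0.0]
wrist_force: [-0.3, 0.1, -0.9]
width: 84.7
grip_force: 0.0
```

```bash
python3 plan.py 499,-316.4,5.7,.135; python3 snap.py 6 288,182 268,155
```

```text
t 17.8 p [ 498.2 -316.8  186.6] yaw 0.133 tilt [-0.  0. -1.] w 84.7 f [-0.3  0.1 -0.9]
499,-316.4,5.7,.135 wz -0.002 then d(mm) [ -0.8   0.3 180.9]
```

View pics/v6.png

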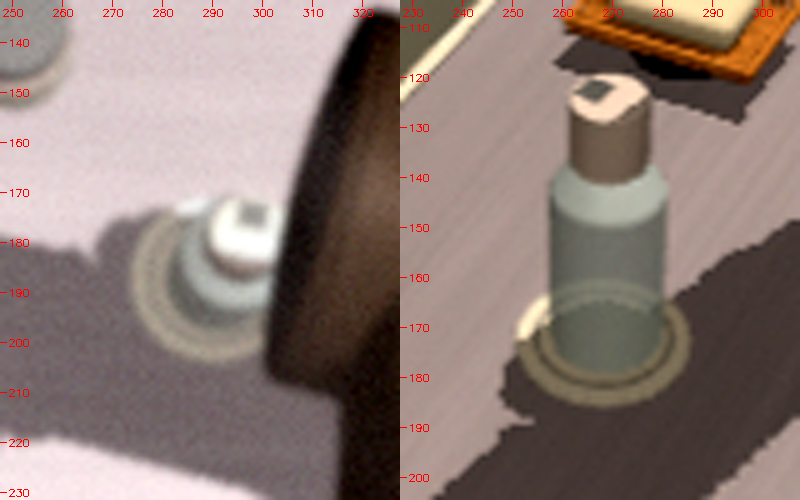

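```bash
python3 - <<'E'
from geo import *
tri((296.2,177.6),(269.4,124.2))
inv=lambda n,uv,z:least_squares(lambda p:proj(n,[p[0],p[1],z])[0]-uv,[620,-97]).x.round(1)
print(inv('top',(296.2,177.6),160),inv('side',(269.4,124.2),160))
print(inv('side',(270+(607-612)/5,174-1),17))
t=np.linspace(0,2*np.pi,73)
for n in CI:
  for x,y in((622.5,-97),(626,-101)):
    for r,z in((42,17),(42,12),(27,17),(18,160)):
      P=proj(n,np.c_[x+r*np.cos(t),y+r*np.sin(t),0*t+z]);print(n,x,r,z,P.min(0).round(1),P.max(0).round(1))
E
```

```text
tri [621.4 -95.2 161.9] [ 0.3  0.8 -0.8 -0.1]
[623.4 -94.7] [620.7 -97.7]
[619.  -95.3]
top 622.5 42 17 [274.1 171.1] [307.4 204.2]
top 622.5 42 12 [274.  171.5] [307.2 204.4]
top 622.5 27 17 [280. 177.] [301.5 198.2]
top 622.5 18 160 [289.1 170. ] [305.4 186.1]
top 626 42 17 [275.7 169.8] [309.  202.8]
top 626 42 12 [275.6 170.2] [308.8 203.1]
top 626 27 17 [281.7 175.7] [303.1 196.9]
top 626 18 160 [290.9 168.5] [307.2 184.6]
side 622.5 42 17 [250.5 160.3] [285.6 184.6]
side 622.5 42 12 [250.5 161.8] [285.5 186.1]
side 622.5 27 17 [256.7 164.4] [279.3 180.1]
side 622.5 18 160 [260.1 119.1] [276.9 129.3]
side 626 42 17 [250.  158.9] [285. 183.]
side 626 42 12 [250.  160.4] [284.9 184.5]
side 626 27 17 [256.2 163. ] [278.7 178.5]
side 626 18 160 [259.5 117.7] [276.2 127.8]
```

Call:
apply_moves --moves '[{"dx":-0.0005,"dy":0,"dz":0.03,"wx":0,"wy":0,"wz":-0.002,"claw":0.085},{"dx":0,"dy":0,"dz":0.04,"wx":0,"wy":0,"wz":0,"claw":0.085},{"dx":0,"dy":0,"dz":0.04,"wx":0,"wy":0,"wz":0,"claw":0.085},{"dx":0,"dy":0,"dz":0.03,"wx":0,"wy":0,"wz":0,"claw":0.085},{"dx":0,"dy":0,"dz":0.02,"wx":0,"wy":0,"wz":0,"claw":0.085},{"dx":0,"dy":0,"dz":0,"wx":0,"wy":0,"wz":0,"claw":0.085},{"dx":0,"dy":0,"dz":0,"wx":0,"wy":0,"wz":0,"claw":0.085}]'

```text
time: 18.6
ee_pos: [499.5, -316.3, 27.2]
ee_rot: [0.218, -3.134, 0.0]
wrist_force: [0.3, -0.3, -0.1]
width: 85.1
grip_force: 0.0
```

Call:
apply_moves --moves '[{"dx":0,"dy":0,"dz":0.01,"wx":0,"wy":0,"wz":0,"claw":0.085},{"dx":0,"dy":0,"dz":0.01,"wx":0,"wy":0,"wz":0,"claw":0.085},{"dx":0,"dy":0,"dz":0,"wx":0,"wy":0,"wz":0,"claw":0.085}]'

```text
time: 18.9
ee_pos: [498.4, -316.0, 5.9]
ee_rot: [0.214, -3.133, -0.001]
wrist_force: [0.2, -0.8, -0.6]
width: 85.2
grip_force: 0.0
```

Lower a little further and close on the dish gradually.

Call:
apply_moves --moves '[{"dx":0,"dy":0,"dz":0.006,"wx":0,"wy":0,"wz":0,"claw":0.08},{"dx":0,"dy":0,"dz":0,"wx":0,"wy":0,"wz":0,"claw":0.074},{"dx":0,"dy":0,"dz":0,"wx":0,"wy":0,"wz":0,"claw":0.068},{"dx":0,"dy":0,"dz":0,"wx":0,"wy":0,"wz":0,"claw":0.063},{"dx":0,"dy":0,"dz":0,"wx":0,"wy":0,"wz":0,"claw":0.059},{"dx":0,"dy":0,"dz":0,"wx":0,"wy":0,"wz":0,"claw":0.055},{"dx":0,"dy":0,"dz":0,"wx":0,"wy":0,"wz":0,"claw":0.055},{"dx":0,"dy":0,"dz":0,"wx":0,"wy":0,"wz":0,"claw":0.055}]'

```text
time: 19.7
ee_pos: [499.6, -316.7, 1.7]
ee_rot: [-0.215, 3.133, -0.001]
wrist_force: [-1.1, -0.6, 4.3]
width: 59.2
grip_force: 42.8
```

```bash
python3 plan.py 498.9,-316,185,.135 607.6,117.6,185,.135 607.6,117.6,20,.103
```

```text
t 19.7 p [ 499.6 -316.7    1.7] yaw 0.137 tilt [ 0.001 -0.001 -1.   ] w 59.2 f [-1.1 -0.6  4.3]
498.9,-316,185,.135 wz 0.002 then d(mm) [   0.6    0.8 -183.3]
607.6,117.6,185,.135 wz 0.0 then d(mm) [-166.1  415.     0. ]
607.6,117.6,20,.103 wz 0.032 then d(mm) [  0.   0. 165.]
```

```bash
cat >quad.py <<'E'
from geo import *
def quadfit(tag,boxes,hx,hy,x0,z,name,chan=lambda im:im.min(2)):
    masks={}
    for n,(a,b,c,d) in boxes.items():
        im=np.load(f'pics/{n}{tag}.npy').astype(np.float32);g=chan(im)[b:d,a:c];g=cv2.resize(g,None,fx=4,fy=4,interpolation=cv2.INTER_CUBIC)
        g=np.clip(g,0,255).astype(np.uint8);th,m=cv2.threshold(g,0,255,cv2.THRESH_OTSU)
        cs=cv2.findContours(m,cv2.RETR_EXTERNAL,cv2.CHAIN_APPROX_NONE)[0];h=cv2.convexHull(max(cs,key=cv2.contourArea))
        masks[n]=(cv2.fillConvexPoly(np.zeros_like(m),h,255).astype(float),a,b)
        print(name,n,'thr',th,'hull area px',cv2.contourArea(h)/16)
    def res(p):
        c,s=np.cos(p[2]),np.sin(p[2]);o=[]
        Q=[[p[0]+c*u-s*v,p[1]+s*u+c*v,z] for u,v in((hx,hy),(hx,-hy),(-hx,-hy),(-hx,hy))]
        for n,(m,a,b) in masks.items():
            q=((proj(n,Q)-[a,b]+.5)*4-.5);i=cv2.fillConvexPoly(np.zeros(m.shape,np.uint8),np.round(q*16).astype(np.int32),255,shift=4)
            o.append(((i>0)!=(m>0)).sum()/16)
        return sum(o)
    from scipy.optimize import minimize
    r=minimize(res,x0,method='Nelder-Mead',options=dict(initial_simplex=np.array([x0]+[np.array(x0)+d for d in np.diag([6,6,.06])]),xatol=.05,fatol=.1))
    print(name,r.x.round(3),'xor px',round(r.fun,1));return r.x
E
python3 - <<'E'
from quad import *
for bx in (dict(top=(180,160,230,222)),dict(side=(186,205,270,272)),dict(top=(180,160,230,222),side=(186,205,270,272))):
    quadfit('6',bx,56,41,[607.6,117.6,.103],17,'broad')
E
```

```text
broad top thr 131.0 hull area px 2406.0625
broad [ 6.26324e+02  1.34343e+02 -1.31000e-01] xor px 966.2
broad side thr 85.0 hull area px 4359.1875
broad [ 6.06852e+02  1.46189e+02 -1.00000e-03] xor px 2575.1
broad top thr 131.0 hull area px 2406.0625
broad side thr 85.0 hull area px 4359.1875
broad [ 6.15192e+02  1.39257e+02 -1.18000e-01] xor px 3597.8
```

```bash
python3 - <<'E'
from quad import *
quadfit('0',dict(top=(180,160,230,222)),56,41,[607.6,117.6,.103],17,'broad')
E
```

```text
broad top thr 109.0 hull area px 3072.0625
broad [5.93651e+02 1.21765e+02 1.80000e-01] xor px 1607.5
```

Call:
apply_moves --moves '[{"dx":0,"dy":0,"dz":-0.008,"wx":0,"wy":0,"wz":0,"claw":0.055},{"dx":0,"dy":0,"dz":-0.022,"wx":0,"wy":0,"wz":0,"claw":0.055},{"dx":0,"dy":0,"dz":-0.035,"wx":0,"wy":0,"wz":0,"claw":0.055},{"dx":0,"dy":0,"dz":-0.035,"wx":0,"wy":0,"wz":0,"claw":0.055},{"dx":0,"dy":0,"dz":-0.035,"wx":0,"wy":0,"wz":0,"claw":0.055},{"dx":0,"dy":0,"dz":-0.03,"wx":0,"wy":0,"wz":0,"claw":0.055},{"dx":0,"dy":0,"dz":-0.015,"wx":0,"wy":0,"wz":0,"claw":0.055}]'

```text
time: 20.4
ee_pos: [499.9, -316.5, 184.3]
ee_rot: [-0.215, 3.131, -0.002]
wrist_force: [-0.1, 0.2, -1.6]
width: 59.3
grip_force: 44.1
```

Call:
apply_moves --moves '[{"dx":-0.008,"dy":0.018,"dz":0,"wx":0,"wy":0,"wz":0,"claw":0.055},{"dx":-0.014,"dy":0.036,"dz":0,"wx":0,"wy":0,"wz":0,"claw":0.055},{"dx":-0.016,"dy":0.04,"dz":0,"wx":0,"wy":0,"wz":0,"claw":0.055},{"dx":-0.016,"dy":0.04,"dz":0,"wx":0,"wy":0,"wz":0,"claw":0.055},{"dx":-0.016,"dy":0.04,"dz":0,"wx":0,"wy":0,"wz":0,"claw":0.055},{"dx":-0.016,"dy":0.04,"dz":0,"wx":0,"wy":0,"wz":0,"claw":0.055},{"dx":-0.016,"dy":0.04,"dz":0,"wx":0,"wy":0,"wz":0,"claw":0.055},{"dx":-0.016,"dy":0.04,"dz":0,"wx":0,"wy":0,"wz":0,"claw":0.055},{"dx":-0.016,"dy":0.04,"dz":0,"wx":0,"wy":0,"wz":0,"claw":0.055},{"dx":-0.016,"dy":0.04,"dz":0,"wx":0,"wy":0,"wz":0,"claw":0.055},{"dx":-0.01,"dy":0.027,"dz":0,"wx":0,"wy":0,"wz":0,"claw":0.055},{"dx":-0.006,"dy":0.014,"dz":0,"wx":0,"wy":0,"wz":0.032,"claw":0.055}]'

```text
time: 21.6
ee_pos: [606.6, 120.1, 180.6]
ee_rot: [0.167, -3.136, -0.0]
wrist_force: [-0.5, -0.4, -2.0]
width: 59.1
grip_force: 44.0
```

Call:
apply_moves --moves '[{"dx":0,"dy":0,"dz":0,"wx":0,"wy":0,"wz":0,"claw":0.055},{"dx":0,"dy":0,"dz":0,"wx":0,"wy":0,"wz":0,"claw":0.055},{"dx":0,"dy":0,"dz":0,"wx":0,"wy":0,"wz":0,"claw":0.055}]'

```text
time: 21.9
ee_pos: [606.5, 116.7, 180.9]
ee_rot: [0.164, -3.137, 0.0]
wrist_force: [-0.9, -0.6, -0.9]
width: 59.0
grip_force: 44.0
```

```bash
python3 plan.py 607.6,117.6,20,.103; python3 - <<'E'
from geo import *
for c in('top','side'):np.save(f'pics/{c}7.npy',camera(c))
E
```

```text
t 21.9 p [606.5 116.7 180.9] yaw 0.105 tilt [-0. -0. -1.] w 59.0 f [-0.9 -0.6 -0.9]
607.6,117.6,20,.103 wz 0.002 then d(mm) [ -1.2   0.8 160.9]
```

```bash
python3 - <<'E'
import numpy as np
T=np.load('pics/top0.npy');S=np.load('pics/side0.npy')
for n,im,pts in(('top',T,dict(mat=(215,200),shelf=(240,190),nmat=(366,217),shelf2=(340,240),nmatsh=(393,262))),('side',S,dict(mat=(245,240),shelf=(265,250),nmat=(324,134),sh2=(310,140)))):
    for k,(x,y) in pts.items(): print(n,k,im[y-2:y+3,x-2:x+3].reshape(-1,3).mean(0).round(),im[y-2:y+3,x-2:x+3].reshape(-1,3).std(0).round())
E
sed -i "s/th,m=cv2.threshold(g,0,255,cv2.THRESH_OTSU)/th,m=cv2.threshold(g,THR[n],255,0)/; s/^def quadfit/THR={}\ndef quadfit/" quad.py
```

```text
top mat [148. 148. 146.] [2. 3. 3.]
top shelf [133. 125. 126.] [1. 2. 2.]
top nmat [147. 147. 150.] [3. 3. 4.]
top shelf2 [147. 138. 139.] [1. 1. 1.]
top nmatsh [104.  99.  93.] [3. 3. 3.]
side mat [144. 137. 121.] [9. 9. 7.]
side shelf [116. 106. 103.] [1. 1. 1.]
side nmat [141. 132. 116.] [10.  9.  8.]
side sh2 [113. 104. 101.] [1. 1. 1.]
```

```bash
python3 - <<'E'
import quad;from quad import *
quad.THR.update(top=137,side=120)
quadfit('0',dict(top=(180,160,230,222)),56,41,[607.6,117.6,.103],17,'broad',lambda im:im[:,:,1])
# whiteness by G-R for both mats (less lighting dependent)
quad.THR.update(top=128)
f=lambda im:128+10*(cv2.GaussianBlur(im[:,:,1]-im[:,:,0],(0,0),1)+4.3)
quadfit('0',dict(top=(180,160,230,222)),56,41,[607.6,117.6,.103],17,'broadGR',f)
E
```

```text
broad top thr 137.0 hull area px 1452.28125
broad [6.08160e+02 1.17875e+02 1.08000e-01] xor px 20.9
broadGR top thr 128.0 hull area px 1543.125
broadGR [6.08819e+02 1.18666e+02 1.09000e-01] xor px 84.4
```

Call:
apply_moves --moves '[{"dx":-0.001,"dy":0.0008,"dz":0.02,"wx":0,"wy":0,"wz":0,"claw":0.055},{"dx":0,"dy":0,"dz":0.035,"wx":0,"wy":0,"wz":0,"claw":0.055},{"dx":0,"dy":0,"dz":0.04,"wx":0,"wy":0,"wz":0,"claw":0.055},{"dx":0,"dy":0,"dz":0.035,"wx":0,"wy":0,"wz":0,"claw":0.055},{"dx":0,"dy":0,"dz":0.025,"wx":0,"wy":0,"wz":0,"claw":0.055},{"dx":0,"dy":0,"dz":0.01,"wx":0,"wy":0,"wz":0,"claw":0.055},{"dx":0,"dy":0,"dz":0.005,"wx":0,"wy":0,"wz":0,"claw":0.055},{"dx":0,"dy":0,"dz":0,"wx":0,"wy":0,"wz":0,"claw":0.055},{"dx":0,"dy":0,"dz":0,"wx":0,"wy":0,"wz":0,"claw":0.055}]'

```text
time: 22.9
ee_pos: [608.9, 118.6, 12.4]
ee_rot: [-0.165, 3.135, 0.001]
wrist_force: [-0.4, -0.0, -1.1]
width: 59.2
grip_force: 44.0
```

```bash
python3 plan.py 608,117.8,2,.106;python3 plan.py 608,117.8,2,.106
```

```text
t 22.9 p [608.9 118.6  12.4] yaw 0.105 tilt [ 0.002  0.001 -1.   ] w 59.2 f [-0.4 -0.  -1.1]
608,117.8,2,.106 wz -0.001 then d(mm) [ 1.  -0.7 10.4]
t 22.9 p [608.9 118.6  12.4] yaw 0.105 tilt [ 0.002  0.001 -1.   ] w 59.2 f [-0.4 -0.  -1.1]
608,117.8,2,.106 wz -0.001 then d(mm) [ 1.  -0.7 10.4]
```

Call:
apply_moves --moves '[{"dx":0.001,"dy":-0.0005,"dz":0.005,"wx":0,"wy":0,"wz":0,"claw":0.055},{"dx":0,"dy":0,"dz":0.003,"wx":0,"wy":0,"wz":0,"claw":0.055},{"dx":0,"dy":0,"dz":0.001,"wx":0,"wy":0,"wz":0,"claw":0.055},{"dx":0,"dy":0,"dz":0,"wx":0,"wy":0,"wz":0,"claw":0.055}]'

```text
time: 23.3
ee_pos: [606.9, 117.7, 1.9]
ee_rot: [0.165, -3.137, 0.0]
wrist_force: [0.1, 0.3, -1.9]
width: 59.0
grip_force: 44.0
```

Call:
apply_moves --moves '[{"dx":0,"dy":0,"dz":0.0008,"wx":0,"wy":0,"wz":0,"claw":0.055},{"dx":0,"dy":0,"dz":0,"wx":0,"wy":0,"wz":0,"claw":0.055}]'

```text
time: 23.5
ee_pos: [607.0, 117.7, 1.7]
ee_rot: [-0.165, 3.137, -0.0]
wrist_force: [-2.0, -0.1, 4.1]
width: 59.3
grip_force: 44.7
```

Call:
apply_moves --moves '[{"dx":0,"dy":0,"dz":0.0006,"wx":0,"wy":0,"wz":0,"claw":0.055},{"dx":0,"dy":0,"dz":0,"wx":0,"wy":0,"wz":0,"claw":0.055}]'

```text
time: 23.7
ee_pos: [607.1, 117.8, 1.7]
ee_rot: [-0.165, 3.137, -0.0]
wrist_force: [-3.8, 0.1, 9.9]
width: 58.8
grip_force: 45.3
```

Call:
apply_moves --moves '[{"dx":0,"dy":0,"dz":0,"wx":0,"wy":0,"wz":0,"claw":0.066},{"dx":0,"dy":0,"dz":0,"wx":0,"wy":0,"wz":0,"claw":0.085},{"dx":0,"dy":0,"dz":0,"wx":0,"wy":0,"wz":0,"claw":0.085},{"dx":0,"dy":0,"dz":0,"wx":0,"wy":0,"wz":0,"claw":0.085},{"dx":0,"dy":0,"dz":-0.02,"wx":0,"wy":0,"wz":0,"claw":0.085},{"dx":0,"dy":0,"dz":-0.04,"wx":0,"wy":0,"wz":0,"claw":0.085},{"dx":0,"dy":0,"dz":-0.04,"wx":0,"wy":0,"wz":0,"claw":0.085},{"dx":0,"dy":0,"dz":-0.03,"wx":0,"wy":0,"wz":0,"claw":0.085}]'

```text
time: 24.5
ee_pos: [607.6, 117.9, 133.0]
ee_rot: [-0.165, 3.135, 0.001]
wrist_force: [-0.3, -0.0, -0.2]
width: 85.0
grip_force: 0.0
```

Call:
apply_moves --moves '[{"dx":0.0191,"dy":0.0341,"dz":0,"wx":0,"wy":0,"wz":0,"claw":0.085},{"dx":0.0191,"dy":0.0341,"dz":0,"wx":0,"wy":0,"wz":0,"claw":0.085},{"dx":0.0191,"dy":0.0341,"dz":0,"wx":0,"wy":0,"wz":0,"claw":0.085},{"dx":0.0191,"dy":0.0341,"dz":0,"wx":0,"wy":0,"wz":0,"claw":0.085},{"dx":0.0191,"dy":0.0341,"dz":0,"wx":0,"wy":0,"wz":0,"claw":0.085},{"dx":0.0191,"dy":0.0341,"dz":0,"wx":0,"wy":0,"wz":0,"claw":0.085},{"dx":0,"dy":0,"dz":0,"wx":0,"wy":0,"wz":-0.088,"claw":0.085},{"dx":0,"dy":0,"dz":0,"wx":0,"wy":0,"wz":-0.088,"claw":0.085},{"dx":0,"dy":0,"dz":0,"wx":0,"wy":0,"wz":0,"claw":0.085},{"dx":0,"dy":0,"dz":0,"wx":0,"wy":0,"wz":0,"claw":0.085}]'

```text
time: 25.5
ee_pos: [471.6, 309.1, 130.4]
ee_rot: [0.436, -3.111, 0.0]
wrist_force: [0.7, -0.1, -0.6]
width: 84.9
grip_force: 0.0
```

```bash
python3 plan.py 471.8,309.1,5,.281; python3 - <<'E'
from geo import *
from crop import mont
for c in('top','side'):np.save(f'pics/{c}8.npy',camera(c))
T=np.load('pics/top8.npy');S=np.load('pics/side8.npy');o='pics/a.png';r=[]
mont(T,[(205,190),(379,240)],o,5,80,60);r.append(cv2.imread(o))
mont(S,[(228,232)],o,5,80,60);a=cv2.imread(o);mont(S,[(349,132)],o,5,80,60);r.append(np.hstack([a,cv2.imread(o)]))
cv2.imwrite('pics/v8.png',np.vstack(r))
E
```

```text
t 25.5 p [471.6 309.1 130.4] yaw 0.278 tilt [-0. -0. -1.] w 84.9 f [ 0.7 -0.1 -0.6]
471.8,309.1,5,.281 wz -0.003 then d(mm) [-2.000e-01 -1.000e-01  1.254e+02]
```

View pics/v8.png

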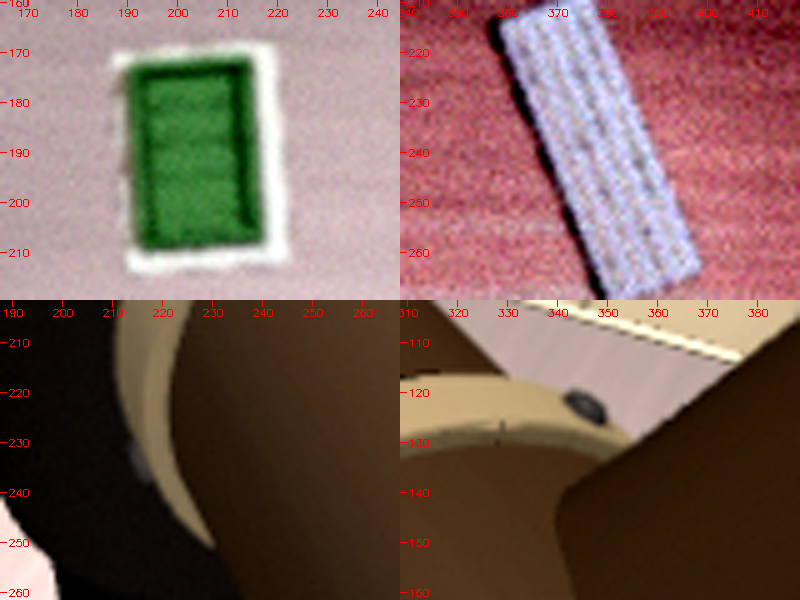

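```bash
python3 - <<'E'
s=open('quad.py').read()
s=s.replace("x0,z,name","x0,zs,name").replace("Q=[[p[0]+c*u-s*v,p[1]+s*u+c*v,z] for","Q=[[p[0]+c*u-s*v,p[1]+s*u+c*v,z] for z in np.atleast_1d(zs) for")
s=s.replace("np.round(q*16).astype(np.int32)","cv2.convexHull(np.round(q*16).astype(np.int32))")
open('quad.py','w').write(s)
E
python3 - <<'E'
import quad;from quad import *
im=np.load('pics/top8.npy')
for k,(x,y) in dict(bm=(219,190),sh=(235,190),nm=(378,235),sh2=(400,235),g=(204,190)).items():print(k,im[y-2:y+3,x-2:x+3].reshape(-1,3).mean(0).round())
def thr(v):quad.THR.update(top=v)
G=lambda im:im[:,:,1]
m=lambda a,b:0
def mid(a,b):
    f=lambda p:im[p[1]-2:p[1]+3,p[0]-2:p[0]+3,1].mean()
    return float((f(a)+f(b))/2)
thr(mid((219,190),(235,190)));quadfit('8',dict(top=(180,160,230,222)),56,41,[608,117.8,.106],17,'broad',G)
thr(mid((378,235),(400,235)));quadfit('8',dict(top=(345,200,412,280)),75,26,[499,-316,.366],17,'narrow',G)
thr(138);gr=lambda im:128+(im[:,:,1]-im[:,:,0])
quadfit('8',dict(top=(180,160,230,222)),46,30,[608,117.8,.106],(17,47),'dish',gr)
thr(mid((378,235),(400,235))) ;E=0
E
```

```text
bm [138. 139. 137.]
sh [130. 122. 123.]
nm [145. 144. 147.]
sh2 [146. 136. 137.]
g [ 80. 103.  79.]
broad top thr 130.0 hull area px 1059.875
broad [6.06863e+02 1.16541e+02 1.08000e-01] xor px 419.7
narrow top thr 140.0 hull area px 1471.6875
narrow [ 4.90565e+02 -3.15253e+02  2.84000e-01] xor px 215.5
dish top thr 138.0 hull area px 910.9375
dish [6.07786e+02 1.18517e+02 1.15000e-01] xor px 72.2
```

```bash
python3 - <<'E'
import quad;from quad import *
f=lambda im:128+10*(cv2.GaussianBlur(im[:,:,1]-im[:,:,0],(0,0),1.2)+5.5)
quad.THR['top']=128
quadfit('8',dict(top=(345,200,412,280)),75,26,[499,-316,.366],17,'narrow',f)
quadfit('8',dict(top=(345,200,412,280)),75,26,[497,-314,.34],17,'narrow',lambda im:f(im)*1.0-10)
quad.THR['top']=138
gr=lambda im:128+(im[:,:,1]-im[:,:,0])
for v in(131,135,141):
    quad.THR['top']=v;quadfit('8',dict(top=(180,160,230,222)),46,30,[608,117.8,.106],(17,47),'dish',gr)
# pumice on plate: manual corners from v3, top view panel: x=120+(px-177)/5,y=240+(py-237)/5
s=lambda x,y:(120+(x-177)/5,240+(y-237)/5)
a,b=61,21
fit([('top',(a,b,0),s(112,150)),('top',(a,-b,0),s(198,133)),('top',(-a,-b,0),s(247,372)),('top',(-a,b,0),s(170,390))],[472,309,.28],47,'pumice')
E
python3 plan.py 471.8,309.1,5,.281
```

```text
narrow top thr 128.0 hull area px 3069.40625
narrow [ 4.93000e+02 -3.23964e+02  4.66000e-01] xor px 1797.5
narrow top thr 128.0 hull area px 1509.03125
narrow [ 4.98484e+02 -3.13526e+02  3.48000e-01] xor px 235.5
dish top thr 131.0 hull area px 1023.6875
dish [6.08156e+02 1.18700e+02 9.60000e-02] xor px 42.8
dish top thr 135.0 hull area px 950.46875
dish [6.08711e+02 1.19098e+02 1.08000e-01] xor px 34.0
dish top thr 141.0 hull area px 873.84375
dish [6.08176e+02 1.18587e+02 1.29000e-01] xor px 108.2
pumice [4.70297e+02 3.08196e+02 2.83000e-01] resid [-0.2, -0.5, -0.0, -1.6, 1.5, 0.5, -0.7, 1.6]
t 25.6 p [471.7 308.9 130.4] yaw 0.278 tilt [-0. -0. -1.] w 85.0 f [-0.4  0.2  0.6]
471.8,309.1,5,.281 wz -0.003 then d(mm) [-1.000e-01  2.000e-01  1.254e+02]
```

```bash
cat >seg.py <<'E'
from geo import *
from scipy.optimize import minimize
def seg(tag,box,hx,hy,x0,zs,chan,n='top'):
    a,b,c,d=box;g=chan(np.load(f'pics/{n}{tag}.npy').astype(np.float32))[b:d,a:c]
    def cost(p):
        co,s=np.cos(p[2]),np.sin(p[2])
        Q=[[p[0]+co*u-s*v,p[1]+s*u+co*v,z] for z in np.atleast_1d(zs) for u,v in((hx,hy),(hx,-hy),(-hx,-hy),(-hx,hy))]
        q=(proj(n,Q)-[a,b]+.5)*8-.5
        m=cv2.fillConvexPoly(np.zeros((8*(d-b),8*(c-a)),np.float32),cv2.convexHull(np.round(q*16).astype(np.int32)),1.,shift=4)
        m=cv2.GaussianBlur(cv2.resize(m,(c-a,d-b),interpolation=cv2.INTER_AREA),(0,0),.8)
        A=np.c_[m.ravel(),np.ones(m.size)];r=g.ravel()-A@np.linalg.lstsq(A,g.ravel(),rcond=None)[0];return (r**2).mean()
    r=minimize(cost,x0,method='Nelder-Mead',options=dict(initial_simplex=np.array([x0]+[np.array(x0)+e for e in np.diag([5,5,.05])]),xatol=.02,fatol=1e-5))
    print(tag,n,r.x.round(3),r.fun.round(3),'var',g.var().round(2));return r.x
E
python3 - <<'E'
from seg import *
gr=lambda im:im[:,:,1]-im[:,:,0]; br=lambda im:im[:,:,2]-im[:,:,0]; sm=lambda im:im[:,:,1]+im[:,:,2]-2*im[:,:,0]
for ch in(gr,br,sm): seg('8',(345,198,412,282),75,26,[498,-315,.36],17,ch)
seg('8',(178,158,232,224),56,41,[608,118,.106],17,lambda im:np.maximum(sm(im),sm(im)*0-12)*0+np.where(sm(im)>-7,1,0)) 
seg('8',(178,158,232,224),46,30,[608,118,.106],(17,47),gr)
seg('0',(300,115,395,158),75,26,[498,-315,.36],17,lambda im:im[:,:,0]*0+br(im),'side')
E
```

```text
8 top [ 4.99259e+02 -3.15297e+02  3.77000e-01] 3.621 var 11.47
8 top [ 4.99736e+02 -3.15361e+02  3.79000e-01] 4.037 var 17.34
8 top [ 4.99490e+02 -3.15339e+02  3.78000e-01] 14.233 var 55.82
8 top [6.08232e+02 1.16746e+02 9.80000e-02] 0.021 var 0.24
8 top [6.08314e+02 1.18933e+02 1.06000e-01] 7.36 var 153.55
0 side [ 512.206 -348.398   -0.93 ] 22.824 var 31.55
```

Call:
apply_moves --moves '[{"dx":0,"dy":0,"dz":0.03,"wx":0,"wy":0,"wz":0,"claw":0.085},{"dx":0,"dy":0,"dz":0.04,"wx":0,"wy":0,"wz":0,"claw":0.085},{"dx":0,"dy":0,"dz":0.03,"wx":0,"wy":0,"wz":0,"claw":0.085},{"dx":0,"dy":0,"dz":0.015,"wx":0,"wy":0,"wz":0,"claw":0.085},{"dx":0,"dy":0,"dz":0.01,"wx":0,"wy":0,"wz":0,"claw":0.07},{"dx":0,"dy":0,"dz":0,"wx":0,"wy":0,"wz":0,"claw":0.06},{"dx":0,"dy":0,"dz":0,"wx":0,"wy":0,"wz":0,"claw":0.05},{"dx":0,"dy":0,"dz":0,"wx":0,"wy":0,"wz":0,"claw":0.044},{"dx":0,"dy":0,"dz":0,"wx":0,"wy":0,"wz":0,"claw":0.04},{"dx":0,"dy":0,"dz":0,"wx":0,"wy":0,"wz":0,"claw":0.036},{"dx":0,"dy":0,"dz":0,"wx":0,"wy":0,"wz":0,"claw":0.036}]'

```text
time: 26.7
ee_pos: [472.2, 309.8, 6.9]
ee_rot: [-0.44, 3.109, 0.002]
wrist_force: [-0.6, -1.7, 6.2]
width: 41.1
grip_force: 41.4
```

```bash
python3 plan.py 472,309,185,.281 500.6,-314.9,185,.281 500.6,-314.9,20,.377
```

```text
t 26.7 p [472.2 309.8   6.9] yaw 0.281 tilt [ 0.002  0.002 -1.   ] w 41.1 f [-0.6 -1.7  6.2]
472,309,185,.281 wz 0.0 then d(mm) [   0.4   -0.7 -178.1]
500.6,-314.9,185,.281 wz 0.0 then d(mm) [ 145.5 -607.4    0. ]
500.6,-314.9,20,.377 wz -0.096 then d(mm) [  0.   0. 165.]
```

Call:
apply_moves --moves '[{"dx":0,"dy":0,"dz":-0.008,"wx":0,"wy":0,"wz":0,"claw":0.036},{"dx":0,"dy":0,"dz":-0.022,"wx":0,"wy":0,"wz":0,"claw":0.036},{"dx":0,"dy":0,"dz":-0.035,"wx":0,"wy":0,"wz":0,"claw":0.036},{"dx":0,"dy":0,"dz":-0.035,"wx":0,"wy":0,"wz":0,"claw":0.036},{"dx":0,"dy":0,"dz":-0.035,"wx":0,"wy":0,"wz":0,"claw":0.036},{"dx":0,"dy":0,"dz":-0.028,"wx":0,"wy":0,"wz":0,"claw":0.036},{"dx":0,"dy":0,"dz":-0.015,"wx":0,"wy":0,"wz":0,"claw":0.036},{"dx":0.0036,"dy":-0.015,"dz":0,"wx":0,"wy":0,"wz":0,"claw":0.036},{"dx":0.0072,"dy":-0.03,"dz":0,"wx":0,"wy":0,"wz":0,"claw":0.036}]'

```text
time: 27.6
ee_pos: [473.3, 263.1, 183.5]
ee_rot: [-0.442, 3.11, 0.001]
wrist_force: [0.5, -0.9, -3.0]
width: 40.9
grip_force: 40.9
```

Call:
apply_moves --moves '[{"dx":0.0089,"dy":-0.037,"dz":0,"wx":0,"wy":0,"wz":0,"claw":0.036},{"dx":0.0089,"dy":-0.037,"dz":0,"wx":0,"wy":0,"wz":0,"claw":0.036},{"dx":0.0089,"dy":-0.037,"dz":0,"wx":0,"wy":0,"wz":0,"claw":0.036},{"dx":0.0089,"dy":-0.037,"dz":0,"wx":0,"wy":0,"wz":0,"claw":0.036},{"dx":0.0089,"dy":-0.037,"dz":0,"wx":0,"wy":0,"wz":0,"claw":0.036},{"dx":0.0089,"dy":-0.037,"dz":0,"wx":0,"wy":0,"wz":0,"claw":0.036},{"dx":0.0089,"dy":-0.037,"dz":0,"wx":0,"wy":0,"wz":0,"claw":0.036},{"dx":0.0089,"dy":-0.037,"dz":0,"wx":0,"wy":0,"wz":0,"claw":0.036},{"dx":0.0089,"dy":-0.037,"dz":0,"wx":0,"wy":0,"wz":0,"claw":0.036},{"dx":0.0089,"dy":-0.037,"dz":0,"wx":0,"wy":0,"wz":0,"claw":0.036},{"dx":0.0089,"dy":-0.037,"dz":0,"wx":0,"wy":0,"wz":0,"claw":0.036},{"dx":0.0089,"dy":-0.037,"dz":0,"wx":0,"wy":0,"wz":0,"claw":0.036}]'

```text
time: 28.8
ee_pos: [492.5, -195.0, 182.8]
ee_rot: [0.439, -3.11, -0.001]
wrist_force: [1.4, 0.5, -1.9]
width: 40.9
grip_force: 40.9
```

Call:
apply_moves --moves '[{"dx":0.0089,"dy":-0.037,"dz":0,"wx":0,"wy":0,"wz":0,"claw":0.036},{"dx":0.0089,"dy":-0.037,"dz":0,"wx":0,"wy":0,"wz":0,"claw":0.036},{"dx":0.0072,"dy":-0.03,"dz":0,"wx":0,"wy":0,"wz":0,"claw":0.036},{"dx":0.0029,"dy":-0.0144,"dz":0,"wx":0,"wy":0,"wz":0,"claw":0.036},{"dx":0,"dy":0,"dz":0,"wx":0,"wy":0,"wz":-0.048,"claw":0.036},{"dx":0,"dy":0,"dz":0,"wx":0,"wy":0,"wz":-0.048,"claw":0.036},{"dx":0,"dy":0,"dz":0,"wx":0,"wy":0,"wz":0,"claw":0.036},{"dx":0,"dy":0,"dz":0,"wx":0,"wy":0,"wz":0,"claw":0.036}]'

```text
time: 29.6
ee_pos: [499.5, -314.4, 183.2]
ee_rot: [0.586, -3.086, -0.001]
wrist_force: [0.3, -0.1, -2.5]
width: 41.2
grip_force: 40.9
```

```bash
python3 plan.py 500.6,-314.9,7,.377
```

```text
t 29.6 p [ 499.5 -314.4  183.2] yaw 0.375 tilt [-0.001  0.    -1.   ] w 41.2 f [ 0.3 -0.1 -2.5]
500.6,-314.9,7,.377 wz -0.002 then d(mm) [ -0.8  -0.9 176.2]
```

Call:
apply_moves --moves '[{"dx":-0.0005,"dy":-0.0006,"dz":0.02,"wx":0,"wy":0,"wz":-0.001,"claw":0.036},{"dx":0,"dy":0,"dz":0.035,"wx":0,"wy":0,"wz":0,"claw":0.036},{"dx":0,"dy":0,"dz":0.04,"wx":0,"wy":0,"wz":0,"claw":0.036},{"dx":0,"dy":0,"dz":0.035,"wx":0,"wy":0,"wz":0,"claw":0.036},{"dx":0,"dy":0,"dz":0.025,"wx":0,"wy":0,"wz":0,"claw":0.036},{"dx":0,"dy":0,"dz":0.01,"wx":0,"wy":0,"wz":0,"claw":0.036},{"dx":0,"dy":0,"dz":0,"wx":0,"wy":0,"wz":0,"claw":0.036},{"dx":0,"dy":0,"dz":0,"wx":0,"wy":0,"wz":0,"claw":0.036},{"dx":0,"dy":0,"dz":0,"wx":0,"wy":0,"wz":0,"claw":0.036}]'

```text
time: 30.5
ee_pos: [502.0, -315.5, 20.2]
ee_rot: [-0.59, 3.083, -0.002]
wrist_force: [-0.5, -0.0, -1.6]
width: 40.8
grip_force: 40.9
```

```bash
python3 plan.py 500.6,-314.9,7,.377
```

```text
t 30.5 p [ 502.  -315.5   20.2] yaw 0.378 tilt [ 0.003 -0.001 -1.   ] w 40.8 f [-0.5 -0.  -1.6]
500.6,-314.9,7,.377 wz 0.001 then d(mm) [ 1.1  1.  13.2]
```

Call:
apply_moves --moves '[{"dx":0.0007,"dy":0.0006,"dz":0.006,"wx":0,"wy":0,"wz":0,"claw":0.036},{"dx":0,"dy":0,"dz":0.004,"wx":0,"wy":0,"wz":0,"claw":0.036},{"dx":0,"dy":0,"dz":0.002,"wx":0,"wy":0,"wz":0,"claw":0.036},{"dx":0,"dy":0,"dz":0,"wx":0,"wy":0,"wz":0,"claw":0.036},{"dx":0,"dy":0,"dz":0,"wx":0,"wy":0,"wz":0,"claw":0.036}]'

```text
time: 31.0
ee_pos: [499.7, -314.8, 6.9]
ee_rot: [0.59, -3.085, 0.0]
wrist_force: [-2.8, 1.8, 6.1]
width: 41.2
grip_force: 41.7
```

Call:
apply_moves --moves '[{"dx":0,"dy":0,"dz":0.0008,"wx":0,"wy":0,"wz":0,"claw":0.036},{"dx":0,"dy":0,"dz":0,"wx":0,"wy":0,"wz":0,"claw":0.036}]'

```text
time: 31.2
ee_pos: [499.7, -314.8, 6.9]
ee_rot: [0.59, -3.086, 0.0]
wrist_force: [-5.3, 4.6, 12.2]
width: 40.9
grip_force: 42.6
```

Call:
apply_moves --moves '[{"dx":0,"dy":0,"dz":0.0006,"wx":0,"wy":0,"wz":0,"claw":0.036},{"dx":0,"dy":0,"dz":0,"wx":0,"wy":0,"wz":0,"claw":0.036}]'

```text
time: 31.4
ee_pos: [499.8, -314.8, 6.8]
ee_rot: [-0.591, 3.086, -0.001]
wrist_force: [-6.4, 5.5, 17.8]
width: 41.1
grip_force: 43.2
```

Call:
apply_moves --moves '[{"dx":0,"dy":0,"dz":-0.001,"wx":0,"wy":0,"wz":0,"claw":0.048},{"dx":0,"dy":0,"dz":0,"wx":0,"wy":0,"wz":0,"claw":0.085},{"dx":0,"dy":0,"dz":0,"wx":0,"wy":0,"wz":0,"claw":0.085},{"dx":0,"dy":0,"dz":0,"wx":0,"wy":0,"wz":0,"claw":0.085},{"dx":0,"dy":0,"dz":-0.02,"wx":0,"wy":0,"wz":0,"claw":0.085},{"dx":0,"dy":0,"dz":-0.04,"wx":0,"wy":0,"wz":0,"claw":0.085},{"dx":0,"dy":0,"dz":-0.045,"wx":0,"wy":0,"wz":0,"claw":0.085},{"dx":0,"dy":0,"dz":-0.045,"wx":0,"wy":0,"wz":0,"claw":0.085},{"dx":0,"dy":0,"dz":-0.04,"wx":0,"wy":0,"wz":0,"claw":0.085}]'

```text
time: 32.3
ee_pos: [500.0, -314.9, 198.4]
ee_rot: [-0.59, 3.085, -0.001]
wrist_force: [0.7, -0.3, -0.4]
width: 84.6
grip_force: 0.0
```

Call:
apply_moves --moves '[{"dx":0.035,"dy":-0.0155,"dz":0,"wx":0,"wy":0,"wz":0,"claw":0.085},{"dx":0.042,"dy":-0.019,"dz":0,"wx":0,"wy":0,"wz":0,"claw":0.085},{"dx":0.042,"dy":-0.019,"dz":0,"wx":0,"wy":0,"wz":0,"claw":0.085},{"dx":0.042,"dy":-0.019,"dz":0,"wx":0,"wy":0,"wz":0,"claw":0.085},{"dx":0.042,"dy":-0.019,"dz":0,"wx":0,"wy":0,"wz":0,"claw":0.085},{"dx":0.042,"dy":-0.019,"dz":0,"wx":0,"wy":0,"wz":0,"claw":0.085},{"dx":0.042,"dy":-0.019,"dz":0,"wx":0,"wy":0,"wz":0,"claw":0.085},{"dx":0.042,"dy":-0.019,"dz":0,"wx":0,"wy":0,"wz":0,"claw":0.085},{"dx":0.042,"dy":-0.019,"dz":0,"wx":0,"wy":0,"wz":0,"claw":0.085},{"dx":0.042,"dy":-0.019,"dz":0,"wx":0,"wy":0,"wz":0,"claw":0.085},{"dx":0,"dy":0,"dz":0,"wx":0,"wy":0,"wz":0,"claw":0.085}]'

```text
time: 33.4
ee_pos: [180.7, -643.3, 194.7]
ee_rot: [0.582, -3.086, -0.002]
wrist_force: [0.2, -0.2, -0.8]
width: 84.9
grip_force: 0.0
```

```bash
python3 plan.py; python3 - <<'E'
from geo import *
from crop import mont
for c in('top','side'):np.save(f'pics/{c}9.npy',camera(c))
T=np.load('pics/top9.npy');S=np.load('pics/side9.npy');o='pics/a.png'
mont(T,[(291,185),(379,240)],o,5,80,60);a=cv2.imread(o);mont(S,[(228,232),(349,135)],o,5,80,60)
cv2.imwrite('pics/v9.png',np.vstack([a,cv2.imread(o)]))
E
```

```text
t 33.4 p [ 180.7 -643.3  194.7] yaw 0.373 tilt [-0.002  0.001 -1.   ] w 84.9 f [ 0.2 -0.2 -0.8]
```

View pics/v9.png

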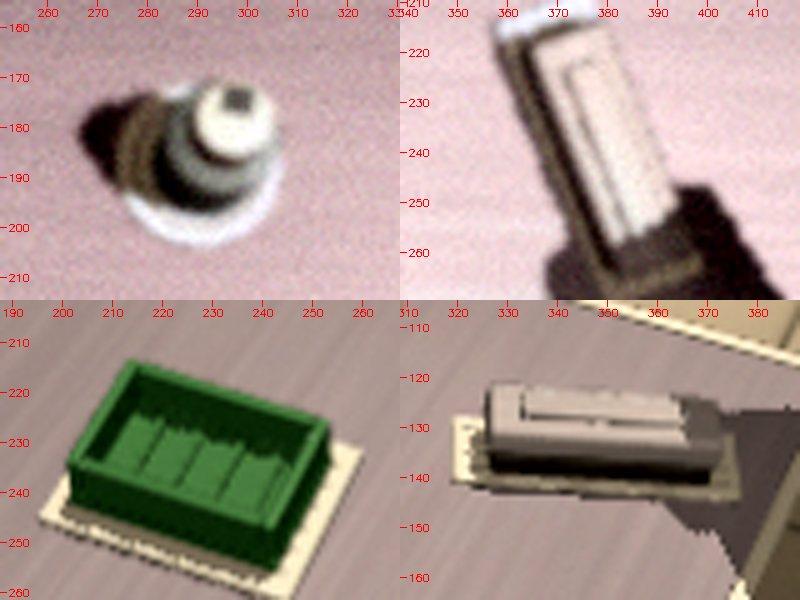

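```bash
python3 - <<'E'
from geo import *
s=lambda x,y:(330+(x-507)/5,130+(y-427)/5)
t=lambda x,y:(370+(x-557)/5,220+(y-52)/5)
a,b=61,21
o=[('side',(a,-b,0),s(490,382)),('side',(-a,-b,0),s(720,400)),('side',(a,b,0),s(486,432)),('side',(-a,b,0),s(718,446)),('side',(a,b,-30),s(487,474)),('side',(-a,b,-30),s(710,485))]
fit(o,[499,-315,.377],47,'pum side')
fit([('top',(a,b,0),t(530,45)),('top',(a,-b,0),t(604,22))],[499,-315,.377],47,'pum top')
a,b=75,26
fit([('side',(a,b,0),s(452,481)),('side',(a,-b,0),s(453,416)),('side',(-a,-b,0),s(738,434)),('side',(-a,b,0),s(740,498))],[499,-315,.377],17,'mat side')
E
python3 - <<'E'
import sys;sys.path.insert(0,'.')
from seg import *
import os;os.chdir('.')
im=np.load('pics/top9.npy');print([im[y-1:y+2,x-1:x+2].reshape(-1,3).mean(0).round().tolist() for x,y in((384,235),(395,235),(372,212),(389,257),(398,262),(405,262))])
E
```

```text
pum side [ 4.97562e+02 -3.14967e+02  3.75000e-01] resid [-0.9, -0.4, -0.2, -0.8, 0.1, -0.5, 1.6, 0.1, -1.3, 0.3, 1.1, 1.3]
pum top [ 4.94718e+02 -3.11930e+02  3.21000e-01] resid [-0.7, 0.2, 0.7, -0.2]
mat side [ 4.98274e+02 -3.15915e+02  3.77000e-01] resid [0.2, -0.5, 0.0, 0.2, -0.9, 0.3, 0.5, 0.0]
[[147.0, 141.0, 139.0], [150.0, 141.0, 143.0], [144.0, 143.0, 147.0], [99.0, 94.0, 92.0], [98.0, 93.0, 88.0], [78.0, 73.0, 72.0]]
```

```bash
python3 -c "
from station import *
print(sign_off())"
```

```text
the job is handed in; nothing more can be done
None
```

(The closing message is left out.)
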